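# Bake tea cakes in a covered tabletop roaster

## Robot

A 6-joint arm with a two-finger parallel gripper is mounted at the origin on the work surface. World frame = base frame: x ahead of the robot, y to its left, z up, the work surface at z = 0. Lengths are in m, angles in rad, forces in N, time in s.
With the tool pointing down it reaches from about 0.35 to 0.975 m from the base axis. Payload 4.9 kg.
Tool frame: the origin (TCP) lies on the mounting face of the last link; the fingertips stand 173 mm ahead of it and the grasp point (between the pads) lies 155 mm ahead of it; x points along the fingers, z is the direction in which the jaws open and shut, and the axes are right-handed (so a half turn about x gives the same grasp; the last joint's range is limited). The gripper opens to 85 mm and grips with 20 to 120 N. Pads are 22 mm wide; open, the fingers measure 114 mm over their backs; the gripper's body (76 mm by 85 mm) begins 54 mm behind the grasp point. The pads swing forward as they close: fully open they stand 13 mm farther back than shut.
Start: joints at [-1.354, 0.053, 1.613, -0, 1.476, -0.119], TCP at [0.206, -0.59, 0.405] pointing down, gripper open.
Joint ranges: [-3.01, 3.01], [-1.01, 2.22], [0.06, 2.58], [-1.02, 4.17], [0.09, 2.62], [-3.14, 3.14]. Speed limits (rad/s): [2.57, 2.57, 3.14, 3.14, 3.14, 3.14].

## Interface

Orientations are given as a rotation vector (axis times angle).
In Python, from station import get_obs, get_image, get_calibration, finish_job, look_for, masks_of, tip_of gives the robot as it stands.
- The arm moves only by the tool carry_out, never from a script. Its argument "increments" is a list of rows, each a list of 3 entries, a list of its own where there are three numbers: the turn, a rotation vector about the world's x, y, z in units of 0.1 rad (1.0 is 0.1 rad), then the shift along the world's x, y, z in units of 20 mm (1.0 is 20 mm), then the opening, from 0 (shut) to 1 (fully open). A call has 1 to 8 rows; each row shifts and turns the pose as measured when the row begins; what a row does not reach is not made up. A row lasts 1/10 s, in which the tool goes at most 50 mm and 8.59 degrees, less where a joint would pass 70% of its speed; a pose out of reach is approached as far as the arm can. A call with a number of a shift or a turn outside -1 to 1 is refused whole. A call with a gripper value outside its range is refused whole. The fingers move at their own pace and stop on an object; "squeeze" is the grip in N (left out, the last holds). Time passes only in rows, so rows that do not move let the fingers close. It gives the time, the measured TCP pose, the force and the opening at its end, in the units of the state.
- get_obs(): the state, without advancing time (a new reading comes with each control period).
- get_image(name): name is "scene" or "top" or "wrist"; returns (picture, depth): 400x640x3 uint8, blue, green, red; 400x640 float32, m along the optical axis (not along the pixel's ray), 0 where there is no reading.
- get_calibration(name): a dict with "fx", "fy", "cx", "cy" (pixels), "position" and "orientation" of the camera in the world. Camera axes: x right, y down, z forward; pixel columns grow to the right and rows downward; lengths in m; the calibration is good to about 2 mm. A picture is of the moment at which its call begins: read the wrist's pose just before it. get_calibration takes no time and is no camera call; for the wrist camera it gives the pose at the moment of the call.
- finish_job(): hands the job in, once; it reports no verdict.
Trained networks look in the newest picture that a camera, given by its name, has taken for a name from the list of things; names that differ only in an ending like _2 or _b are one class to them, and where a whole thing is asked for, a point or a joint stands for the part that bears it (a point fixed in the world has none). Each returns a list of dicts, best first, with "p" (0 to 1); they miss things now and then, are a little off and sometimes report something else, mostly with a low value. They report only what shows in the picture. A call takes as long as a camera call. They do not tell look-alikes from the thing itself.
- look_for(camera, query): "centre" ([column, row] in pixels, amid what is visible of it).
- masks_of(camera, query): "region" (400x640 bool, what is visible of it) and "centre" ([column, row] in pixels, amid what is visible of it).
- tip_of(camera, query): "centre" ([column, row] in pixels: a listed point, or the origin of a listed thing).
The state is a dict: "t": time; "q": joint angles; "dq": joint speeds; "effort": joint torques, N m; "tool_pos": TCP position; "tool_rot": TCP orientation; "contact_force": force on the tool from outside, world axes, zero at the start; "wrist_torque": the same for the moment, N m; "opening": finger opening in m.
Only numpy, scipy, OpenCV 4.12 (cv2) and the standard library are available. Lean on these libraries where they do the work, as an engineer would, in place of code of your own. Each camera call takes 0.05 s, during which the arm holds its last target.

## Task

Get the pressed tea cakes baking: lift the cover plate off the roaster's two pins and lay it flat on the bench, then lay every tea cake flat on the rack inside the roaster, not stacked. Seat the cover back fully home over both pins, and only then turn the black ball dial clockwise until its pointer is at the orange mark; leave the tea caddy, the cup and the gift box where they stand.

Things in the scene. Friction and masses are not known exactly. Their poses are not given: they have to be found in the camera images.
- roaster: electric tea roaster, a low steel tub that stays put on the bench. Origin on the bench under the centre of the tub; x points away from the dial console (away from the robot at yaw 0), y to its left, z up. Tub 178 (x) by 234 (y) mm outside, flat rim 90 mm above the bench, dial console on its -x side. Cavity 130 (x) by 186 (y) mm, open at the top; wire rack 40 mm below the rim.
- seat (a point): centre of the tub's mouth at rim height (90 mm above the roaster's origin), axes as the roaster's; the cover's origin comes here when seated. Two brass locating pins, 8 mm in diameter and 16 mm tall, the top 6 mm tapering to 4 mm, stand on the rim at (x, y) = (62, 104) and (-62, -104) mm from here.
- rack (a point): centre of the wire rack inside the tub (50 mm above the roaster's origin), axes as the roaster's
- dial_grip (a point): centre of the dial's smooth black ball (38 mm in diameter, on a 16 mm stem), on its upright axis: 126 mm from the roaster's origin on its -x side, 107 mm above the bench, 32 mm above the top of the console (74 by 190 mm). It stays put as the dial turns. Fingers slip off unless they close across the ball's widest part.
- dial (a joint): angle of the ball dial in rad: 0 at its low stop, growing clockwise seen from above, up to 2.6. At 0 its white pointer points along the roaster's +y. Black ticks every 0.5 rad on the white face; the big orange mark is at 2.0. It turns with a light drag (0.05 N m) and stays where it is left.
- cover: loose aluminium cover plate, 174 (x) by 230 (y) by 5 mm, 0.4 kg; two 12.5 mm holes at (x, y) = (62, 104), (-62, -104) mm drop over the pins, half-turned too. Origin at the centre of its underside, z up. Handle on its middle: straight wooden bar along y, 116 mm long, 14 wide, 12 high, centre line 39 mm above the underside, 28 mm open below, on 10 mm posts at y = +-48 mm. Starts seated on the pins.
- tray: flat round bamboo tray, fixed to the bench, 264 mm across inside its low rim (16 mm high); origin on the bench under its centre, upper face 5 mm above the bench
- cake1: pressed tea cake, a dark brown-green rigid puck 46 mm in diameter and 20 mm thick, about 30 g; either flat face may be up or down. Origin at the centre of one face (the underside as it starts), own z through the thickness. Starts lying flat on the bamboo tray, at least 28 mm from its neighbours. Some cakes may be absent.
- cake2: pressed tea cake, a dark brown-green rigid puck 46 mm in diameter and 20 mm thick, about 30 g; either flat face may be up or down. Origin at the centre of one face (the underside as it starts), own z through the thickness. Starts lying flat on the bamboo tray, at least 28 mm from its neighbours. Some cakes may be absent.
- cake3: pressed tea cake, a dark brown-green rigid puck 46 mm in diameter and 20 mm thick, about 30 g; either flat face may be up or down. Origin at the centre of one face (the underside as it starts), own z through the thickness. Starts lying flat on the bamboo tray, at least 28 mm from its neighbours. Some cakes may be absent.
- cake4: pressed tea cake, a dark brown-green rigid puck 46 mm in diameter and 20 mm thick, about 30 g; either flat face may be up or down. Origin at the centre of one face (the underside as it starts), own z through the thickness. Starts lying flat on the bamboo tray, at least 28 mm from its neighbours. Some cakes may be absent.
- caddy: green tea caddy with a brass lid, 68 mm across, 110 mm tall, origin at its underside; a bystander
- cup: white porcelain cup, 68 mm across, 55 mm tall, origin at its underside; a bystander
- giftbox: red gift box with a gold band, 70 by 140 by 60 mm, origin at its underside; a bystander
There are look-alikes about, which are no part of the job. What is shaped like the cake3 but turquoise is not meant. Leave any turquoise look-alike of the cake4 alone.

How it is judged:
By the outcome, as a careful person would: the job done as asked, in the order asked, and still so for the second after the job is handed in, with the robot touching nothing.
Of cake1, cake2, cake3, cake4 only 2 to 4 are there at a start; the rules pass over those that are not, and their reading is None.
At some moment in a run one of cake1, cake2, cake3, cake4 may be knocked a few centimetres aside while the robot is not near it.
Once in a run the grip may slacken for a moment while it holds something.
It also fails if it takes over 210 s, if anything falls off the work surface, if the arm or the gripper's body presses on something with over 40 N, if the wrist force passes 120 N, or if a joint passes its speed limit or range.

## Working session

There is one attempt and no reset: what is moved stays moved. The work goes in short steps, Python scripts to look and compute and a tool call to move; the robot and the scene stay as the last step left them, time stands still between calls to the robot, and variables do not carry over. Pictures are saved under pics/ and viewed, and the job is handed in when it is done.

Besides the shell and the picture viewer there is one more tool, called after "Request:" in YAML: its name, and indented under it one key for each argument. carry_out: Moves the arm, as the interface text tells. Shifts and turns lie within -1 to 1; 1 stands for 20 mm of shift or 0.1 rad of turn. Its arguments: {"type":"object","properties":{"increments":{"type":"array","items":{"type":"array"}},"squeeze":{"type":"number"}},"required":["increments"]}

```bash
ls; mkdir -p pics; cat > h.py <<'E'
import numpy as np, cv2
from scipy.spatial.transform import Rotation as R
from station import *
def cal(n):
    c=get_calibration(n); return c
def rot(o):
    o=np.array(o,float)
    return R.from_rotvec(o).as_matrix() if o.size==3 else (o.reshape(3,3) if o.size==9 else None)
def pt(c,u,v,d):
    p=np.array([(u-c['cx'])/c['fx']*d,(v-c['cy'])/c['fy']*d,d])
    return rot(c['orientation'])@p+np.array(c['position'])
def atz(c,u,v,z):
    r=rot(c['orientation'])@np.array([(u-c['cx'])/c['fx'],(v-c['cy'])/c['fy'],1.])
    P=np.array(c['position']); return P+r*(z-P[2])/r[2]
def cloud(c,d):
    v,u=np.mgrid[0:400,0:640]
    p=np.stack([(u-c['cx'])/c['fx']*d,(v-c['cy'])/c['fy']*d,d],-1)
    return p@rot(c['orientation']).T+np.array(c['position'])
def proj(c,P):
    p=rot(c['orientation']).T@(np.array(P)-np.array(c['position']))
    return c['fx']*p[0]/p[2]+c['cx'],c['fy']*p[1]/p[2]+c['cy']
E
python3 - <<'E'
from h import *
for n in ['scene','top','wrist']:
    c=cal(n); print(n,c)
    im,d=get_image(n); cv2.imwrite(f'pics/{n}0.png',im); np.save(f'pics/{n}0.npy',d)
print(get_obs())
E
```

```text
pics
scene {'fx': 374.3911177504756, 'fy': 374.3911177504756, 'cx': 319.5993865770696, 'cy': 199.6499127912971, 'position': array([ 0.94440325, -0.67153351,  0.85039372]), 'orientation': array([-2.30440261, -0.76659932,  0.30345791])}
top {'fx': 375.43291507329593, 'fy': 375.43291507329593, 'cx': 328.2596028120258, 'cy': 190.90375422497746, 'position': array([ 0.3566862 , -0.11264659,  1.42943014]), 'orientation': array([-2.18278107,  2.13144516, -0.1425063 ])}
wrist {'fx': 320.2233515763881, 'fy': 320.2233515763881, 'cx': 321.63455517306494, 'cy': 194.54700768720454, 'position': array([ 0.27824919, -0.56503377,  0.37225722]), 'orientation': array([ 2.35091084, -1.6689169 , -0.25784961])}
{'t': 0.15, 'q': array([-1.35399252e+00,  5.32494391e-02,  1.61400294e+00,  6.66960855e-06,
        1.47599681e+00, -1.18974962e-01]), 'dq': array([-0.00111623, -0.00208823, -0.00521707,  0.00097174,  0.00027642,
        0.00037189]), 'effort': array([ 7.26775397e-04, -3.94243276e+01, -3.70722270e+01, -1.01965798e-04,
        4.68110651e-03,  1.27196685e-06]), 'tool_pos': array([ 0.20591053, -0.58988346,  0.40370323]), 'tool_rot': array([ 0.95948454,  1.35080074, -0.95763434]), 'contact_force': array([0.45171592, 0.07824926, 0.15203358]), 'wrist_torque': array([ 0.01324444, -0.01754971, -0.05865091]), 'opening': 0.0854452933341582}
```

View pics/top0.png

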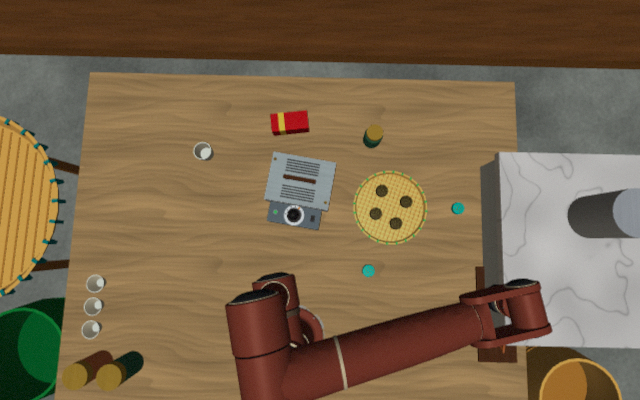

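View pics/scene0.png

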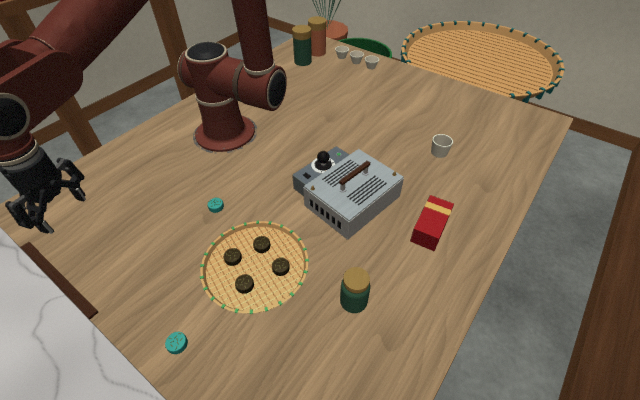

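The top picture shows four dark cakes on the tray, at about (382,190), (406,201), (376,213) and (396,223). The turquoise look-alikes at (458,208) and (368,270) lie outside it. The roaster is at about (300,185) and its dial at (293,215). Next I'll measure them.

```bash
python3 - <<'E'
from h import *
im=cv2.imread('pics/top0.png'); d=np.load('pics/top0.npy'); c=cal('top'); P=cloud(c,d)
crop=cv2.resize(im[90:300,190:480],None,fx=2.7,fy=2.7,interpolation=cv2.INTER_CUBIC); cv2.imwrite('pics/topcrop.png',crop)
def comp(m,name,amin=15):
    n,l,s,ce=cv2.connectedComponentsWithStats(m.astype(np.uint8))
    for i in range(1,n):
        if s[i,4]>=amin:
            q=P[l==i]; print(name,ce[i].round(1),s[i,4],np.median(q,0).round(4),'span',np.ptp(q,axis=0).round(3), q.mean(0).round(4))
print('bench',np.median(P[150:250,100:200,2]))
v,u=np.mgrid[0:400,0:640]
roi=(u>350)&(u<430)&(v>168)&(v<246)
comp(roi&(im.max(2)<90),'cake')
# roaster cover
roi=(u>250)&(u<345)&(v>140)&(v<240)
z=P[...,2]
m=roi&(z>.088)&(z<.1); comp(m,'cover')
m=m&(v<212)
n,l,s,ce=cv2.connectedComponentsWithStats(m.astype(np.uint8)); k=1+np.argmax(s[1:,4])
pp=P[l==k][:,:2].astype(np.float32); r=cv2.minAreaRect(pp*1000); print('rect mm',r)
m=roi&(z>.118)&(z<.15); comp(m,'handle')
q=P[m&(v<200)][:,:2]; w,V=np.linalg.eigh(np.cov(q.T)); print('handle dir',V[:,1],np.degrees(np.arctan2(V[1,1],V[0,1])), q.mean(0), len(q))
for n in ['dial_grip','cover','seat','roaster','tray','caddy','cup','giftbox','rack','cake1']:
    for t in tip_of('top',n)[:6]: print(n,t['p'],np.round(t['centre'],1))
for z0,n in[(.107,'dial_grip'),(.09,'seat'),(.09,'cover')]:
    for t in tip_of('top',n)[:1]: print(n,atz(c,*t['centre'],z0))
E
```

```text
bench -0.0003290900221311066
cake [381.  190.5] 101 [ 0.5426 -0.3154  0.0248] span [0.041 0.038 0.029] [ 0.5436 -0.3156  0.0244]
cake [405.3 201.3] 106 [ 0.5056 -0.4062  0.0245] span [0.039 0.04  0.035] [ 0.5049 -0.4074  0.0238]
cake [375.1 213.3] 99 [ 0.4576 -0.2935  0.0249] span [0.038 0.038 0.03 ] [ 0.457  -0.2937  0.0243]
cake [395.2 222.9] 106 [ 0.4226 -0.3685  0.0248] span [0.038 0.042 0.026] [ 0.4227 -0.3694  0.0241]
cover [300.1 180.1] 2843 [ 0.5627 -0.0147  0.0948] span [0.206 0.252 0.012] [ 0.5654 -0.0141  0.0947]
rect mm ((566.5045166015625, -13.514633178710938), (233.7864990234375, 177.79568481445312), 81.15098571777344)
handle [299.1 178. ] 139 [ 0.5661 -0.0127  0.1343] span [0.028 0.113 0.019] [ 0.566  -0.0133  0.1345]
handle [292.7 213.5] 62 [0.4425 0.0051 0.1219] span [0.032 0.031 0.012] [0.4425 0.006  0.122 ]
handle dir [0.15114935 0.98851094] 81.30646101726897 [ 0.5660401  -0.01329422] 139
dial_grip 0.89 [291.8 213. ]
cover 0.64 [298.8 181.4]
seat 0.33 [373.7 213.8]
roaster 0.65 [384.5 194.6]
tray 0.97 [390.2 206. ]
caddy 0.73 [371.9 142.3]
giftbox 0.87 [286.9 127.8]
cake1 0.68 [369.2 272.4]
cake1 0.62 [380.3 191.4]
cake1 0.56 [457.8 207.3]
cake1 0.52 [374.5 213.1]
cake1 0.46 [405.3 200.5]
cake1 0.45 [397.9 223.5]
dial_grip [0.44513029 0.0104606  0.107     ]
seat [ 0.45037477 -0.28033013  0.09      ]
cover [ 0.56086507 -0.0091034   0.09      ]
```

View pics/topcrop.png

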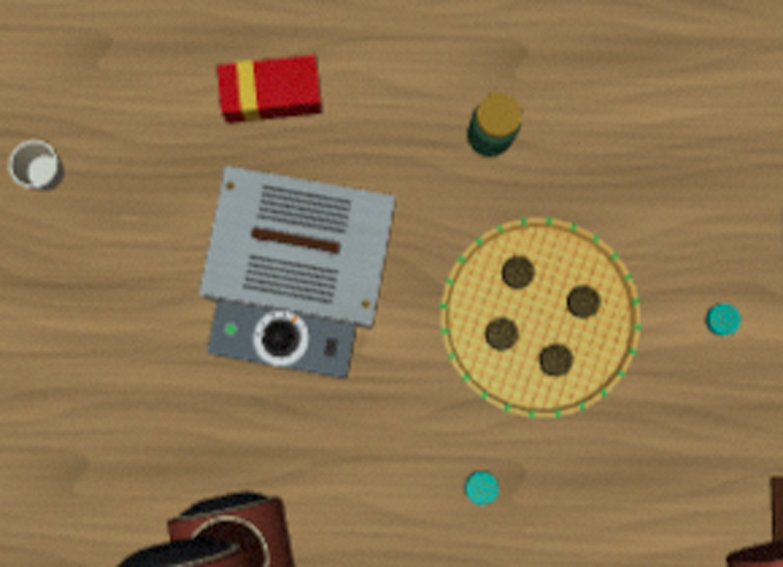

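```bash
cat >> h.py <<'E'
YAW=-0.1517; C=np.array([0.5663,-0.0134])
def rw(x,y):  # roaster->world xy
    return C+np.array([np.cos(YAW)*x-np.sin(YAW)*y, np.sin(YAW)*x+np.cos(YAW)*y])
def go(xyz,jaw=None):
    "jaw: desired jaw angle in world (rad), mod pi; prints turn and shift"
    o=get_obs(); M=R.from_rotvec(o['tool_rot']).as_matrix(); z=M[:,2]; x=M[:,0]
    a=np.arctan2(z[1],z[0]); 
    print('t',round(o['t'],2),'pos',o['tool_pos'].round(4),'jaw ang',round(a,4),'x axis',x.round(3),'open',round(o['opening'],4),'F',o['contact_force'].round(1),'q',o['q'].round(2))
    if jaw is not None:
        for s in (0,np.pi,-np.pi):
            tgt=jaw+s
            xx=np.array([0,0,-1.]); zz=np.array([np.cos(tgt),np.sin(tgt),0]); T=np.stack([xx,np.cross(zz,xx),zz],1)
            rv=R.from_matrix(T@M.T).as_rotvec()
            print(' turn units',(rv/0.1).round(2))
    print(' shift units',((np.array(xyz)-o['tool_pos'])/0.02).round(2))
E
python3 -c "
from h import *
go([C[0],C[1],.40],YAW)"
```

```text
t 0.8 pos [ 0.2059 -0.5901  0.4047] jaw ang -1.235 x axis [-0. -0. -1.] open 0.0857 F [0.2 0.1 0.8] q [-1.35  0.05  1.61 -0.    1.48 -0.12]
 turn units [ 0.    0.   10.83]
 turn units [  0.    -0.   -20.58]
 turn units [  0.    -0.   -20.58]
 shift units [18.02 28.83 -0.24]
```

Request:
carry_out:
  increments:
    - [[0,0,0.37],[0.62,1,0],1]
    - [[0,0,0.37],[0.62,1,0],1]
    - [[0,0,0.37],[0.62,1,0],1]
    - [[0,0,0.37],[0.62,1,0],1]
    - [[0,0,0.37],[0.62,1,0],1]
    - [[0,0,0.37],[0.62,1,0],1]
    - [[0,0,0.37],[0.62,1,0],1]
    - [[0,0,0.37],[0.62,1,0],1]

```text
t: 1.6
tool_pos: [0.3063, -0.4261, 0.4049]
tool_rot: [0.726, 1.444, -0.728]
contact_force: [-0.3, 0.3, -0.5]
opening: 0.0855
```

Request:
carry_out:
  increments:
    - [[0,0,0.37],[0.62,1,0],1]
    - [[0,0,0.37],[0.62,1,0],1]
    - [[0,0,0.37],[0.62,1,0],1]
    - [[0,0,0.37],[0.62,1,0],1]
    - [[0,0,0.37],[0.62,1,0],1]
    - [[0,0,0.37],[0.62,1,0],1]
    - [[0,0,0.37],[0.62,1,0],1]
    - [[0,0,0.37],[0.62,1,0],1]

```text
t: 2.4
tool_pos: [0.4086, -0.2587, 0.4064]
tool_rot: [0.487, 1.51, -0.49]
contact_force: [1.3, 0.0, 0.5]
opening: 0.0858
```

Request:
carry_out:
  increments:
    - [[0,0,0.37],[0.62,1,0],1]
    - [[0,0,0.37],[0.62,1,0],1]
    - [[0,0,0.37],[0.62,1,0],1]
    - [[0,0,0.37],[0.62,1,0],1]
    - [[0,0,0.37],[0.62,1,0],1]
    - [[0,0,0.37],[0.62,1,0],1]
    - [[0,0,0.37],[0.62,1,0],1]
    - [[0,0,0],[0,0,0],1]

```text
t: 3.2
tool_pos: [0.4988, -0.1103, 0.4079]
tool_rot: [0.273, 1.544, -0.276]
contact_force: [-0.5, 0.6, 0.1]
opening: 0.0853
```

```bash
python3 -c "
from h import *
go([C[0],C[1],.40],YAW)"
```

```text
t 3.2 pos [ 0.4988 -0.1103  0.4079] jaw ang -0.3507 x axis [ 0.008 -0.003 -1.   ] open 0.0853 F [-0.5  0.6  0.1] q [-0.36 -0.23  1.87 -0.    1.49 -0.01]
 turn units [0.03 0.09 1.99]
 turn units [  0.13  -0.04 -29.43]
 turn units [  0.13  -0.04 -29.43]
 shift units [ 3.37  4.84 -0.4 ]
```

Request:
carry_out:
  increments:
    - [[0,0,0.4],[0.68,0.97,0],1]
    - [[0,0.02,0.4],[0.68,0.97,0],1]
    - [[0,0.02,0.4],[0.68,0.97,-0.1],1]
    - [[0,0.02,0.4],[0.68,0.97,-0.1],1]
    - [[0,0.02,0.4],[0.68,0.97,-0.1],1]
    - [[0,0,0],[0,0,0],1]

```text
t: 3.8
tool_pos: [0.5679, -0.0129, 0.4024]
tool_rot: [0.112, 1.566, -0.121]
contact_force: [0.1, -0.1, -0.6]
opening: 0.0855
```

```bash
python3 - <<'E'
from h import *
go([C[0],C[1],.284],YAW)
c=cal('wrist'); im,d=get_image('wrist'); cv2.imwrite('pics/w1.png',im); P=cloud(c,d)
z=P[...,2]
m=(z>.126)&(z<.14)
n,l,s,ce=cv2.connectedComponentsWithStats(m.astype(np.uint8)); 
for i in range(1,n):
    if s[i,4]>300:
        q=P[l==i]; w,V=np.linalg.eigh(np.cov(q[:,:2].T)); print(ce[i],s[i,4],q.mean(0),np.percentile(q,[1,99],axis=0).round(4),'dir',np.arctan2(V[1,1],V[0,1]))
        print(cv2.minAreaRect((q[:,:2]*1000).astype(np.float32)))
m=(z>.09)&(z<.1)
q=P[m]; print('plate z',np.median(q[:,2]),cv2.minAreaRect((q[:,:2]*1000).astype(np.float32)))
E
```

```text
t 3.8 pos [ 0.5679 -0.0129  0.4024] jaw ang -0.1485 x axis [ 0.001 -0.006 -1.   ] open 0.0855 F [ 0.1 -0.1 -0.6] q [-0.15 -0.08  1.75 -0.01  1.47 -0.  ]
 turn units [ 0.06  0.01 -0.03]
 turn units [-2.000e-02  9.000e-02  3.138e+01]
 turn units [-2.000e-02  9.000e-02  3.138e+01]
 shift units [-0.08 -0.02 -5.92]
[317.12348574 186.60375147] 2559 [ 0.5658897  -0.007328    0.13424634] [[ 0.552  -0.0676  0.1321]
 [ 0.5787  0.0446  0.1359]] dir 1.4174542464433582
((565.1495971679688, -12.145458221435547), (116.04037475585938, 13.86556625366211), 81.4382095336914)
plate z 0.09451299189738305 ((577.4401245117188, -90.48478698730469), (235.00941467285156, 430.13818359375), 8.937527656555176)
```

View pics/w1.png

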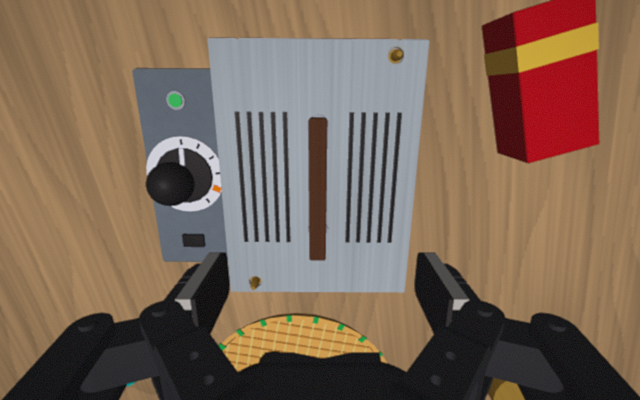

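The wrist picture shows the cover with its handle bar at about (317,187), pins at (397,54) and (255,282), and the dial at (170,183) with its pointer up, at 0. The handle centre measures (0.565,-0.012), which agrees with the top view.

Request:
carry_out:
  increments:
    - [[0.05,0,0],[-0.08,0,-1],1]
    - [[0,0,0],[0,0,-1],1]
    - [[0,0,0],[0,0,-1],1]
    - [[0,0,0],[0,0,-1],1]
    - [[0,0,0],[0,0,-1],1]
    - [[0,0,0],[0,0,-0.9],1]
    - [[0,0,0],[0,0,0],1]

```text
t: 4.55
tool_pos: [0.5623, -0.0221, 0.2837]
tool_rot: [0.123, 1.562, -0.133]
contact_force: [-0.7, 0.4, -0.8]
opening: 0.0854
```

```bash
python3 - <<'E'
from h import *
c=cal('wrist');
o=get_obs()
go([.5654,-.0125,.284],YAW)
# pins from earlier picture: compute with earlier pose is lost; skip
E
```

```text
t 4.55 pos [ 0.5623 -0.0221  0.2837] jaw ang -0.1631 x axis [ 0.004 -0.007 -1.   ] open 0.0854 F [-0.7  0.4 -0.8] q [-0.17  0.01  1.87 -0.01  1.26 -0.01]
 turn units [0.07 0.04 0.11]
 turn units [  0.07  -0.11 -31.3 ]
 turn units [  0.07  -0.11 -31.3 ]
 shift units [0.15 0.48 0.01]
```

Request:
carry_out:
  increments:
    - [[0.07,0.04,0.11],[0.15,0.48,0],1]
    - [[0,0,0],[0,0,0],1]

```text
t: 4.75
tool_pos: [0.5653, -0.0136, 0.2852]
tool_rot: [0.121, 1.566, -0.121]
contact_force: [-0.3, 0.3, -0.7]
opening: 0.0851
```

```bash
python3 - <<'E'
from h import *
go([.5654,-.0125,.284],YAW)
E
```

```text
t 4.75 pos [ 0.5653 -0.0136  0.2852] jaw ang -0.1543 x axis [ 0.001  0.    -1.   ] open 0.0851 F [-0.3  0.3 -0.7] q [-0.16  0.02  1.86  0.    1.27 -0.  ]
 turn units [-0.    0.01  0.03]
 turn units [ 2.000e-02  0.000e+00 -3.139e+01]
 turn units [ 2.000e-02  0.000e+00 -3.139e+01]
 shift units [ 0.    0.05 -0.06]
```

Request:
carry_out:
  increments:
    - [[0,0,0],[0,0,0],0]
    - [[0,0,0],[0,0,0],0]
    - [[0,0,0],[0,0,0],0]
    - [[0,0,0],[0,0,0],0]
    - [[0,0,0],[0,0,0],0]
    - [[0,0,0],[0,0,0],0]
    - [[0,0,0],[0,0,0],0]
    - [[0,0,0],[0,0,0],0]
  squeeze: 80

```text
t: 5.55
tool_pos: [0.5664, -0.0135, 0.2899]
tool_rot: [0.12, 1.561, -0.121]
contact_force: [-0.7, -0.2, 1.3]
opening: 0.0121
```

```bash
python3 - <<'E'
from h import *
go([.5654,-.0125,.284],YAW)
E
```

```text
t 5.55 pos [ 0.5664 -0.0135  0.2899] jaw ang -0.1538 x axis [ 0.006 -0.001 -1.   ] open 0.0121 F [-0.7 -0.2  1.3] q [-0.16  0.01  1.85 -0.    1.27 -0.  ]
 turn units [0.01 0.06 0.02]
 turn units [ 9.000e-02 -2.000e-02 -3.139e+01]
 turn units [ 9.000e-02 -2.000e-02 -3.139e+01]
 shift units [-0.05  0.05 -0.29]
```

Request:
carry_out:
  increments:
    - [[0,0,0],[0,0,0.5],0]
    - [[0,0,0],[0,0,0.5],0]
    - [[0,0,0],[0,0,0.5],0]
    - [[0,0,0],[0,0,0.5],0]

```text
t: 5.95
tool_pos: [0.5648, -0.0133, 0.328]
tool_rot: [0.121, 1.569, -0.121]
contact_force: [-0.0, -0.5, -3.2]
opening: 0.0125
```

```bash
python3 - <<'E'
from h import *
go([.5654,-.0125,.284],YAW)
im,d=get_image('wrist'); cv2.imwrite('pics/w2.png',im)
E
```

```text
t 5.95 pos [ 0.5648 -0.0133  0.328 ] jaw ang -0.1537 x axis [-0.002 -0.    -1.   ] open 0.0125 F [-0.  -0.5 -3.2] q [-0.16 -0.03  1.83 -0.    1.35 -0.  ]
 turn units [ 0.   -0.02  0.02]
 turn units [-2.00e-02 -0.00e+00 -3.14e+01]
 turn units [-2.00e-02 -0.00e+00 -3.14e+01]
 shift units [ 0.03  0.04 -2.2 ]
```

View pics/w2.png

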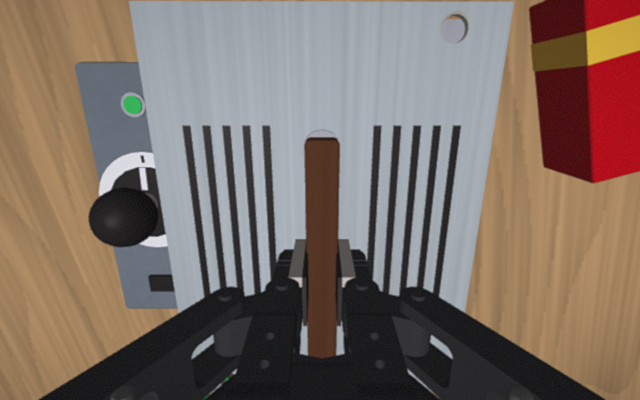

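Request:
carry_out:
  increments:
    - [[0,0,0],[0,0,1],0]
    - [[0,0,0],[0,0.5,0.5],0]
    - [[0,0,0],[0,1,0],0]
    - [[0,0,0],[0,1,0],0]
    - [[0,0,0],[0,1,0],0]
    - [[0,0,0],[0,1,0],0]
    - [[0,0,0],[0,1,0],0]
    - [[0,0,0],[0,1,0],0]

```text
t: 6.8
tool_pos: [0.5647, 0.1227, 0.3647]
tool_rot: [0.125, 1.56, -0.123]
contact_force: [-0.3, 0.9, -4.1]
opening: 0.0118
```

Request:
carry_out:
  increments:
    - [[0,0,0],[-0.6,1,0],0]
    - [[0,0,0],[-0.6,1,0],0]
    - [[0,0,0],[-0.6,1,0],0]
    - [[0,0,0],[-0.6,1,0],0]
    - [[0,0,0],[-0.6,1,0],0]
    - [[0,0,0],[-0.6,1,0],0]
    - [[0,0,0],[-0.6,1,0],0]
    - [[0,0,0],[-0.6,1,0],0]

```text
t: 7.6
tool_pos: [0.4627, 0.2939, 0.3647]
tool_rot: [0.126, 1.561, -0.118]
contact_force: [-0.4, 0.3, -3.5]
opening: 0.012
```

```bash
python3 - <<'E'
from h import *
go([.42,.36,.22],YAW)
E
```

```text
t 7.6 pos [0.4627 0.2939 0.3647] jaw ang -0.1556 x axis [ 0.006  0.004 -1.   ] open 0.012 F [-0.4  0.3 -3.5] q [ 0.43 -0.11  1.84  0.    1.4   0.59]
 turn units [-0.04  0.06  0.04]
 turn units [  0.1    0.07 -31.38]
 turn units [  0.1    0.07 -31.38]
 shift units [-2.13  3.31 -7.24]
```

Request:
carry_out:
  increments:
    - [[-0.04,0.06,0.04],[-0.6,1,-0.5],0]
    - [[0,0,0],[-0.6,1,-1],0]
    - [[0,0,0],[-0.6,1,-1],0]
    - [[0,0,0],[-0.4,0.4,-1],0]
    - [[0,0,0],[0,0,-1],0]
    - [[0,0,0],[0,0,-1],0]
    - [[0,0,0],[0,0,-0.6],0]
    - [[0,0,0],[0,0,0],0]

```text
t: 8.4
tool_pos: [0.4106, 0.3712, 0.241]
tool_rot: [0.117, 1.566, -0.108]
contact_force: [0.2, 0.2, -3.0]
opening: 0.012
```

```bash
python3 - <<'E'
from h import *
go([.42,.36,.20],YAW)
E
```

```text
t 8.4 pos [0.4106 0.3712 0.241 ] jaw ang -0.1434 x axis [ 0.002  0.006 -1.   ] open 0.012 F [ 0.2  0.2 -3. ] q [0.6  0.04 1.91 0.   1.18 0.74]
 turn units [-0.06  0.03 -0.08]
 turn units [-0.04 -0.09 31.33]
 turn units [-0.04 -0.09 31.33]
 shift units [ 0.47 -0.56 -2.05]
```

Request:
carry_out:
  increments:
    - [[-0.06,0.03,0],[0,0,-1],0]
    - [[0,0,0],[0,0,-0.5],0]
    - [[0,0,0],[0,0,-0.3],0]
    - [[0,0,0],[0,0,0],0]

```text
t: 8.8
tool_pos: [0.4119, 0.3725, 0.2077]
tool_rot: [0.116, 1.564, -0.11]
contact_force: [0.2, -0.6, -4.0]
opening: 0.0121
```

```bash
python3 - <<'E'
from h import *
go([.42,.36,.20],YAW)
E
```

```text
t 8.8 pos [0.4119 0.3725 0.2077] jaw ang -0.1439 x axis [ 0.004  0.003 -1.   ] open 0.0121 F [ 0.2 -0.6 -4. ] q [0.6  0.09 1.92 0.   1.12 0.74]
 turn units [-0.03  0.04 -0.08]
 turn units [-0.06 -0.05 31.34]
 turn units [-0.06 -0.05 31.34]
 shift units [ 0.4  -0.63 -0.39]
```

Request:
carry_out:
  increments:
    - [[0,0,0],[0,0,-0.2],0]
    - [[0,0,0],[0,0,-0.15],0]
    - [[0,0,0],[0,0,-0.1],0]

```text
t: 9.1
tool_pos: [0.4132, 0.3732, 0.201]
tool_rot: [0.119, 1.56, -0.108]
contact_force: [-0.6, -0.4, -4.5]
opening: 0.0122
```

Request:
carry_out:
  increments:
    - [[0,0,0],[0,0,-0.15],0]
    - [[0,0,0],[0,0,-0.15],0]

```text
t: 9.3
tool_pos: [0.414, 0.3738, 0.1998]
tool_rot: [0.117, 1.563, -0.11]
contact_force: [-12.0, -8.5, 22.1]
opening: 0.0119
```

Request:
carry_out:
  increments:
    - [[0,0,0],[0,0,0.05],1]
    - [[0,0,0],[0,0,0],1]
    - [[0,0,0],[0,0,0],1]
    - [[0,0,0],[0,0,0],1]
    - [[0,0,0],[0,0,0],1]
    - [[0,0,0],[0,0,0],1]

```text
t: 9.9
tool_pos: [0.416, 0.3752, 0.2049]
tool_rot: [0.121, 1.556, -0.105]
contact_force: [-1.0, -0.6, -0.4]
opening: 0.0853
```

Request:
carry_out:
  increments:
    - [[0,0,0],[0,0,0.5],1]
    - [[0,0,0],[0,0,1],1]
    - [[0,0,0],[0,0,1],1]
    - [[0,0,0],[0,0,1],1]
    - [[0,0,0],[0,-0.5,1],1]
    - [[0,0,0],[0,-1,1],1]
    - [[0,0,0],[0,-1,1],1]
    - [[0,0,0],[0.3,-1,0.5],1]

```text
t: 10.7
tool_pos: [0.4199, 0.3039, 0.3517]
tool_rot: [0.116, 1.559, -0.104]
contact_force: [0.1, -0.2, 0.2]
opening: 0.0851
```

Request:
carry_out:
  increments:
    - [[0,0,0],[0.3,-1,0.5],1]
    - [[0,0,0],[0.3,-1,0],1]
    - [[0,0,0],[0.3,-1,0],1]
    - [[0,0,0],[0.3,-1,0],1]
    - [[0,0,0],[0.3,-1,0],1]
    - [[0,0,0],[0.3,-1,0],1]
    - [[0,0,0],[0.3,-1,0],1]
    - [[0,0,0],[0.3,-1,0],1]

```text
t: 11.5
tool_pos: [0.4684, 0.1374, 0.3722]
tool_rot: [0.119, 1.546, -0.098]
contact_force: [-0.2, 0.7, 0.5]
opening: 0.0858
```

```bash
python3 - <<'E'
from h import *
go([.5436,-.3156,.30],YAW)
im,d=get_image('top'); cv2.imwrite('pics/top1.png',im[60:300,60:480])
np.save('pics/top1.npy',d)
c=cal('top');P=cloud(c,d);v,u=np.mgrid[0:400,0:640]
roi=(u>345)&(u<435)&(v>160)&(v<255)&(im.max(2)<90)
n,l,s,ce=cv2.connectedComponentsWithStats(roi.astype(np.uint8))
for i in range(1,n):
    if s[i,4]>20: print(ce[i],s[i,4],P[l==i].mean(0).round(4))
im2,_=get_image('scene'); cv2.imwrite('pics/scene1.png',im2)
E
```

```text
t 11.5 pos [0.4684 0.1374 0.3722] jaw ang -0.1386 x axis [ 0.023  0.012 -1.   ] open 0.0858 F [-0.2  0.7  0.5] q [ 0.13 -0.27  1.96  0.01  1.42  0.27]
 turn units [-0.11  0.23 -0.13]
 turn units [-0.36 -0.18 31.28]
 turn units [-0.36 -0.18 31.28]
 shift units [  3.76 -22.65  -3.61]
[381.04950495 190.52475248] 101 [ 0.5436 -0.3156  0.0241]
[405.38317757 201.36448598] 107 [ 0.5047 -0.4075  0.024 ]
[375.01980198 213.26732673] 101 [ 0.4571 -0.2935  0.0244]
[395.23584906 222.94339623] 106 [ 0.4222 -0.367   0.0371]
```

View pics/top1.png

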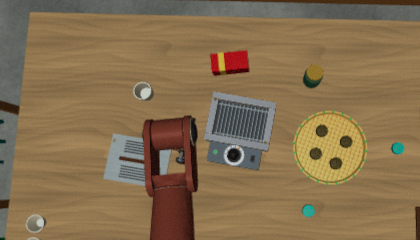

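View pics/scene1.png

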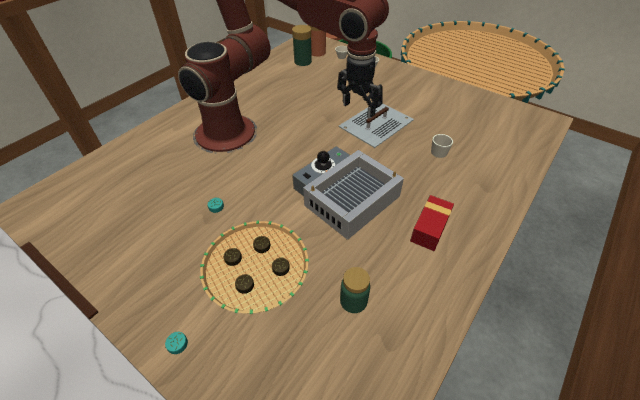

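Request:
carry_out:
  increments:
    - [[-0.05,0.1,-0.7],[0.16,-1,0],1]
    - [[-0.05,0.1,-0.7],[0.16,-1,0],1]
    - [[0,0,-0.7],[0.16,-1,0],1]
    - [[0,0,-0.7],[0.16,-1,0],1]
    - [[0,0,-0.7],[0.16,-1,0],1]
    - [[0,0,-0.7],[0.16,-1,0],1]
    - [[0,0,-0.7],[0.16,-1,0],1]
    - [[0,0,-0.7],[0.16,-1,0],1]

```text
t: 12.4
tool_pos: [0.4934, -0.0224, 0.3757]
tool_rot: [0.564, 1.491, -0.558]
contact_force: [0.9, 0.1, 0.6]
opening: 0.0859
```

Request:
carry_out:
  increments:
    - [[0,0,-0.7],[0.16,-1,0],1]
    - [[0,0,-0.7],[0.16,-1,0],1]
    - [[0,0,-0.7],[0.16,-1,0],1]
    - [[0,0,-0.7],[0.16,-1,0],1]
    - [[0,0,-0.7],[0.16,-1,0],1]
    - [[0,0,-0.7],[0.16,-1,0],1]
    - [[0,0,-0.7],[0.16,-1,0],1]
    - [[0,0,-0.7],[0.16,-1,0],1]

```text
t: 13.2
tool_pos: [0.5202, -0.1823, 0.3789]
tool_rot: [1.009, 1.318, -0.998]
contact_force: [-0.3, 0.3, 0.3]
opening: 0.0854
```

```bash
python3 - <<'E'
from h import *
go([.5436,-.3156,.30],YAW+np.pi/2)
E
```

```text
t 13.2 pos [ 0.5202 -0.1823  0.3789] jaw ang -1.2964 x axis [ 0.01  0.   -1.  ] open 0.0854 F [-0.3  0.3  0.3] q [-0.47 -0.11  1.81  0.    1.43  0.82]
 turn units [-0.14  0.03 27.15]
 turn units [ 0.02  0.1  -4.26]
 turn units [ 0.02  0.1  -4.26]
 shift units [ 1.17 -6.67 -3.95]
```

Request:
carry_out:
  increments:
    - [[0,0.1,-0.7],[0.17,-1,0],0.9]
    - [[0,0,-0.7],[0.17,-1,0],0.9]
    - [[0,0,-0.7],[0.17,-1,0],0.9]
    - [[0,0,-0.7],[0.17,-1,0],0.9]
    - [[0,0,-0.7],[0.17,-1,-0.5],0.9]
    - [[0,0,-0.7],[0.17,-1,-0.5],0.9]
    - [[0,0,0],[0.1,-0.5,-0.3],0.9]
    - [[0,0,0],[0,0,0],0.9]

```text
t: 14.0
tool_pos: [0.5462, -0.3129, 0.3552]
tool_rot: [1.329, 1.128, -1.322]
contact_force: [-0.2, 0.8, -0.9]
opening: 0.0773
```

```bash
cat >> h.py <<'E'
def cakes(ztop=.025,pic=None):
    c=cal('wrist'); im,d=get_image('wrist'); P=cloud(c,d)
    if pic: cv2.imwrite(pic,im)
    z=P[...,2]; hsv=cv2.cvtColor(im,cv2.COLOR_BGR2HSV)
    m=(z>ztop-.006)&(z<ztop+.006)&(im.max(2)<110)
    m=cv2.morphologyEx(m.astype(np.uint8),cv2.MORPH_OPEN,np.ones((3,3)))
    n,l,s,ce=cv2.connectedComponentsWithStats(m)
    for i in range(1,n):
        if s[i,4]>150:
            q=P[l==i]; cc,r=cv2.minEnclosingCircle((q[:,:2]*1000).astype(np.float32))
            print('cake px',ce[i].round(0),s[i,4],'mean',q.mean(0).round(4),'circ',np.round(cc,1),round(r,1))
E
python3 - <<'E'
from h import *
go([.5436,-.3156,.30],YAW+np.pi/2)
cakes(pic='pics/w3.png')
E
```

```text
t 14.0 pos [ 0.5462 -0.3129  0.3552] jaw ang -1.7305 x axis [ 0.004  0.001 -1.   ] open 0.0773 F [-0.2  0.8 -0.9] q [-0.64  0.1   1.65  0.    1.39  1.09]
 turn units [ 6.000e-02  2.000e-02 -3.134e+01]
 turn units [-0.01  0.04  0.08]
 turn units [-0.01  0.04  0.08]
 shift units [-0.13 -0.14 -2.76]
cake px [135. 197.] 1200 mean [ 0.5544 -0.1288  0.025 ] circ [ 547.6 -126.7] 88.7
cake px [326. 178.] 1506 mean [ 0.5461 -0.3176  0.0243] circ [ 545.2 -317.5] 22.6
cake px [424. 202.] 1569 mean [ 0.5069 -0.4085  0.0243] circ [ 505.8 -409. ] 22.6
cake px [319. 260.] 1316 mean [ 0.4598 -0.2957  0.0242] circ [ 458.2 -295.3] 22.7
cake px [389. 279.] 1019 mean [ 0.4258 -0.3665  0.0242] circ [ 423.9 -370.3] 22.4
```

View pics/w3.png

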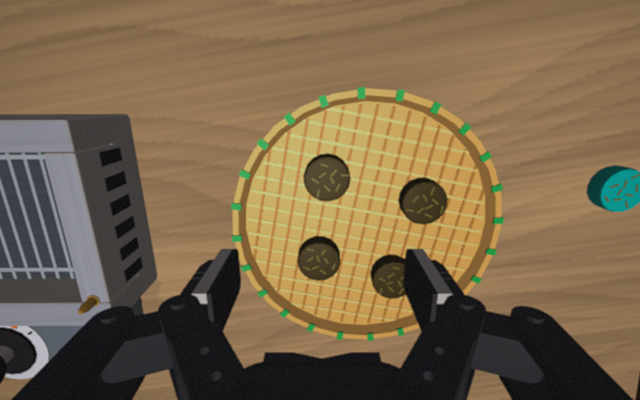

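The wrist picture shows four brown-green cakes on the tray at (326,178), (424,202), (319,260) and (389,279), each about 45 mm across. The turquoise one at (615,190) lies outside the tray and stays put. I'll pick the cake at (326,178) first.

Request:
carry_out:
  increments:
    - [[0,0.04,0.08],[-0.1,-0.2,-1],0.8]
    - [[0,0,0],[0,0,-1],0.8]
    - [[0,0,0],[0,0,-1],0.8]
    - [[0,0,0],[0,0,-1],0.8]
    - [[0,0,0],[0,0,-1],0.8]
    - [[0,0,0],[0,0,-1],0.8]
    - [[0,0,0],[0,0,-0.8],0.8]
    - [[0,0,0],[0,0,0],0.8]

```text
t: 14.85
tool_pos: [0.5423, -0.3092, 0.2105]
tool_rot: [1.311, 1.144, -1.309]
contact_force: [-0.4, 0.4, -0.9]
opening: 0.0684
```

```bash
python3 - <<'E'
from h import *
go([.5445,-.3168,.180],YAW+np.pi/2)
cakes(pic='pics/w4.png')
E
```

```text
t 14.85 pos [ 0.5423 -0.3092  0.2105] jaw ang -1.7079 x axis [-0.001  0.003 -1.   ] open 0.0684 F [-0.4  0.4 -0.9] q [-0.64  0.24  1.75  0.    1.15  1.07]
 turn units [ 2.000e-02 -5.000e-02  3.127e+01]
 turn units [-0.03 -0.01 -0.15]
 turn units [-0.03 -0.01 -0.15]
 shift units [ 0.11 -0.38 -1.53]
cake px [336. 234.] 5085 mean [ 0.5468 -0.3176  0.0242] circ [ 545.2 -317.4] 22.8
cake px [507. 275.] 4388 mean [ 0.5096 -0.4079  0.0241] circ [ 505.5 -409. ] 23.2
cake px [ 15. 338.] 2068 mean [ 0.5058 -0.1212  0.0246] circ [ 509.9 -122. ] 41.0
cake px [318. 346.] 968 mean [ 0.475  -0.298   0.0233] circ [ 469.8 -296.9] 19.1
cake px [464. 387.] 556 mean [ 0.4321 -0.3842  0.024 ] circ [ 432.  -385.7] 12.4
```

View pics/w4.png

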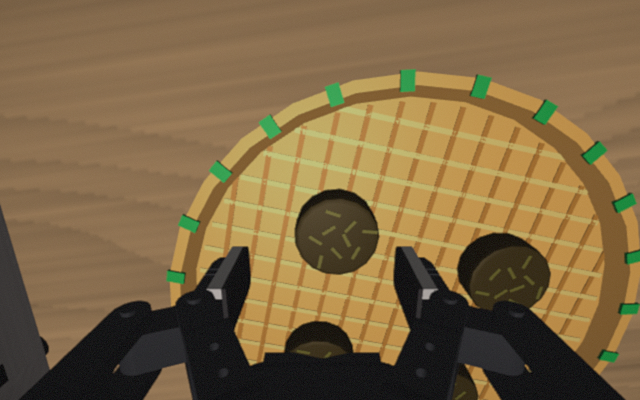

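Request:
carry_out:
  increments:
    - [[0,0,-0.15],[0.14,-0.42,-0.2],0.8]
    - [[0,0,0],[0,-0.05,-0.6],0.8]
    - [[0,0,0],[0,0,-0.6],0.8]
    - [[0,0,0],[0,0,-0.1],0.8]

```text
t: 15.3
tool_pos: [0.5473, -0.3207, 0.1836]
tool_rot: [1.322, 1.127, -1.317]
contact_force: [0.0, 0.0, 0.3]
opening: 0.0683
```

```bash
python3 - <<'E'
from h import *
go([.5452,-.3174,.180],YAW+np.pi/2)
E
```

```text
t 15.3 pos [ 0.5473 -0.3207  0.1836] jaw ang -1.7237 x axis [ 0.006 -0.002 -1.   ] open 0.0683 F [0.  0.  0.3] q [-0.65  0.3   1.73  0.    1.11  1.08]
 turn units [  0.1   -0.04 -31.4 ]
 turn units [0.02 0.06 0.01]
 turn units [0.02 0.06 0.01]
 shift units [-0.1   0.16 -0.18]
```

Request:
carry_out:
  increments:
    - [[0,0.06,0],[-0.1,0.16,-0.15],0.8]
    - [[0,0,0],[0,0,-0.05],0]
    - [[0,0,0],[0,0,-0.05],0]
    - [[0,0,0],[0,0,0],0]
    - [[0,0,0],[0,0,0],0]
    - [[0,0,0],[0,0,0],0]
  squeeze: 40

```text
t: 15.9
tool_pos: [0.5457, -0.3176, 0.1797]
tool_rot: [1.319, 1.129, -1.321]
contact_force: [-0.1, 0.3, -0.3]
opening: 0.0447
```

```bash
python3 - <<'E'
from h import *
go([.5452,-.3174,.180],YAW+np.pi/2)
im,d=get_image('wrist');cv2.imwrite('pics/w5.png',im)
E
```

```text
t 15.9 pos [ 0.5457 -0.3176  0.1797] jaw ang -1.7234 x axis [ 0.002 -0.004 -1.   ] open 0.0447 F [-0.1  0.3 -0.3] q [-0.64  0.3   1.74 -0.    1.1   1.08]
 turn units [ 3.000e-02 -6.000e-02 -3.141e+01]
 turn units [0.04 0.02 0.01]
 turn units [0.04 0.02 0.01]
 shift units [-0.03  0.01  0.02]
```

View pics/w5.png

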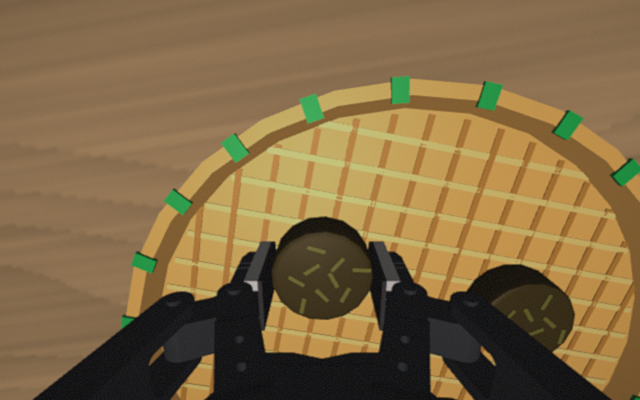

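The cake is held; the opening reads 44.7 mm.

```bash
python3 - <<'E'
from h import *
for s in [(32,-42),(-32,-42),(32,42),(-32,42)]: print(s,rw(s[0]/1e3,s[1]/1e3).round(4))
E
```

```text
(32, -42) [ 0.5916 -0.0598]
(-32, -42) [ 0.5283 -0.0501]
(32, 42) [0.6043 0.0233]
(-32, 42) [0.541 0.033]
```

Request:
carry_out:
  increments:
    - [[0,0,0],[0,0,0.7],0]
    - [[0,0,0],[0,0,1],0]
    - [[0,0,0],[0,0,1],0]
    - [[0,0,0],[0,0,1],0]
    - [[0,0,0],[0,0,1],0]
    - [[0,0,0],[0,0.3,1],0]
    - [[0,0,0],[0,0.6,1],0]
    - [[0,0,0],[0,1,0.6],0]

```text
t: 16.75
tool_pos: [0.5441, -0.2795, 0.3357]
tool_rot: [1.321, 1.127, -1.324]
contact_force: [-0.5, 0.6, 0.9]
opening: 0.0448
```

```bash
python3 - <<'E'
from h import *
p=rw(.032,-.042)
go([*p,.33],YAW+np.pi/2)
E
```

```text
t 16.75 pos [ 0.5441 -0.2795  0.3357] jaw ang -1.7264 x axis [ 0.001 -0.004 -1.   ] open 0.0448 F [-0.5  0.6  0.9] q [-0.6   0.07  1.71 -0.    1.36  1.13]
 turn units [ 2.000e-02 -6.000e-02 -3.138e+01]
 turn units [0.04 0.01 0.04]
 turn units [0.04 0.01 0.04]
 shift units [ 2.38 10.99 -0.29]
```

Request:
carry_out:
  increments:
    - [[0,0,0],[0.22,1,0],0]
    - [[0,0,0],[0.22,1,0],0]
    - [[0,0,0],[0.22,1,0],0]
    - [[0,0,0],[0.22,1,0],0]
    - [[0,0,0],[0.22,1,0],0]
    - [[0,0,0],[0.22,1,0],0]
    - [[0,0,0],[0.22,1,0],0]
    - [[0,0,0],[0.22,1,0],0]

```text
t: 17.55
tool_pos: [0.5798, -0.1137, 0.3507]
tool_rot: [1.325, 1.109, -1.316]
contact_force: [-0.4, 0.3, 0.0]
opening: 0.0448
```

Request:
carry_out:
  increments:
    - [[0,0,0],[0.22,1,0],0]
    - [[0,0,0],[0.22,1,0],0]
    - [[0,0,0],[0.1,0.4,0],0]
    - [[0,0,0],[0,0,0],0]

```text
t: 17.95
tool_pos: [0.5908, -0.0616, 0.3552]
tool_rot: [1.324, 1.107, -1.31]
contact_force: [0.2, -0.7, 0.2]
opening: 0.0445
```

```bash
python3 - <<'E'
from h import *
p=rw(.032,-.042)
go([*p,.2247],YAW+np.pi/2)
im,d=get_image('wrist');cv2.imwrite('pics/w6.png',im)
E
```

```text
t 17.95 pos [ 0.5908 -0.0616  0.3552] jaw ang -1.7254 x axis [ 0.021 -0.013 -1.   ] open 0.0445 F [ 0.2 -0.7  0.2] q [-0.23  0.01  1.74 -0.01  1.37  1.5 ]
 turn units [  0.34  -0.2  -31.39]
 turn units [0.13 0.21 0.03]
 turn units [0.13 0.21 0.03]
 shift units [ 0.04  0.09 -6.53]
```

View pics/w6.png

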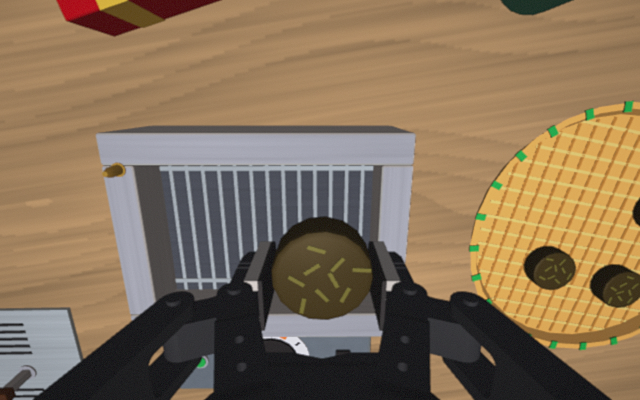

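Request:
carry_out:
  increments:
    - [[0.13,0.2,0],[0.04,0.1,-1],0]
    - [[0,0,0],[0,0,-1],0]
    - [[0,0,0],[0,0,-1],0]
    - [[0,0,0],[0,0,-0.2],0]

```text
t: 18.4
tool_pos: [0.5906, -0.063, 0.2873]
tool_rot: [1.325, 1.131, -1.326]
contact_force: [0.3, 0.1, -0.2]
opening: 0.0446
```

```bash
python3 - <<'E'
from h import *
p=rw(.032,-.042)
go([*p,.2247],YAW+np.pi/2)
E
```

```text
t 18.4 pos [ 0.5906 -0.063   0.2873] jaw ang -1.7297 x axis [-0.001  0.001 -1.   ] open 0.0446 F [ 0.3  0.1 -0.2] q [-0.23  0.08  1.79  0.    1.28  1.5 ]
 turn units [-2.000e-02  1.000e-02 -3.134e+01]
 turn units [-0.01 -0.01  0.07]
 turn units [-0.01 -0.01  0.07]
 shift units [ 0.05  0.16 -3.13]
```

Request:
carry_out:
  increments:
    - [[0,0,0.05],[0.05,0.16,-0.6],0]
    - [[0,0,0],[0,0,-1],0]
    - [[0,0,0],[0,0,-0.8],0]
    - [[0,0,0],[0,0,-0.3],0]
    - [[0,0,0],[0,0,0],0]

```text
t: 18.9
tool_pos: [0.5911, -0.061, 0.2281]
tool_rot: [1.322, 1.136, -1.326]
contact_force: [-0.3, -0.1, -0.2]
opening: 0.0448
```

```bash
python3 - <<'E'
from h import *
p=rw(.032,-.042)
go([*p,.2247],YAW+np.pi/2)
E
```

```text
t 18.9 pos [ 0.5911 -0.061   0.2281] jaw ang -1.7268 x axis [-0.005  0.002 -1.   ] open 0.0448 F [-0.3 -0.1 -0.2] q [-0.23  0.15  1.82  0.    1.18  1.5 ]
 turn units [-7.000e-02  3.000e-02 -3.137e+01]
 turn units [-0.02 -0.05  0.04]
 turn units [-0.02 -0.05  0.04]
 shift units [ 0.02  0.06 -0.17]
```

Three millimetres to go. I'll go down until it touches, then open partway.

Request:
carry_out:
  increments:
    - [[0,0,0],[0,0.03,-0.12],0]
    - [[0,0,0],[0,0,-0.1],0]
    - [[0,0,0],[0,0,0],0.65]
    - [[0,0,0],[0,0,0],0.65]
    - [[0,0,0],[0,0,0],0.65]

```text
t: 19.4
tool_pos: [0.5926, -0.0606, 0.2267]
tool_rot: [1.324, 1.132, -1.322]
contact_force: [-0.6, -0.3, -0.1]
opening: 0.0558
```

Request:
carry_out:
  increments:
    - [[0,0,0],[0,0,0.5],0.65]
    - [[0,0,0],[0,0,1],0.65]
    - [[0,0,0],[0,0,1],0.65]
    - [[0,0,0],[0,0,1],0.65]
    - [[0,0,0],[0,0,1],0.65]
    - [[0,0,0],[0,0,1],0.8]
    - [[0,0,0],[0,-0.5,1],0.8]
    - [[0,0,0],[0,-1,0],0.8]

```text
t: 20.2
tool_pos: [0.592, -0.0892, 0.3693]
tool_rot: [1.324, 1.129, -1.315]
contact_force: [0.4, 0.1, 0.6]
opening: 0.0679
```

```bash
python3 - <<'E'
from h import *
go([.5058,-.409,.31],YAW+np.pi/2)
im,d=get_image('wrist');cv2.imwrite('pics/w7.png',im)
E
```

```text
t 20.2 pos [ 0.592  -0.0892  0.3693] jaw ang -1.7233 x axis [ 0.007  0.    -1.   ] open 0.0679 F [0.4 0.1 0.6] q [-0.27  0.01  1.71  0.    1.41  1.45]
 turn units [  0.11   0.   -31.41]
 turn units [-0.    0.07  0.01]
 turn units [-0.    0.07  0.01]
 shift units [ -4.31 -15.99  -2.97]
```

View pics/w7.png

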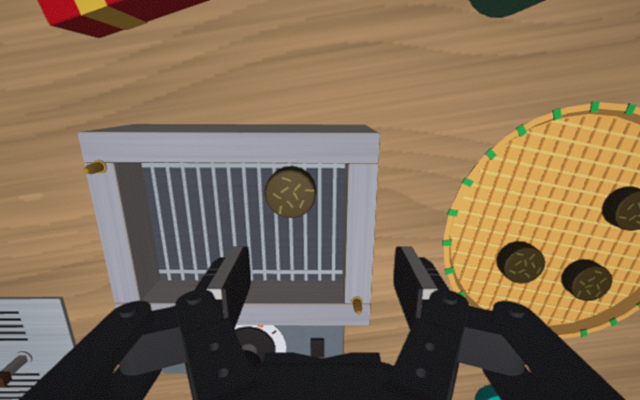

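The first cake lies flat on the rack, at (290,192) in the picture. The second cake is next.

Request:
carry_out:
  increments:
    - [[0,0.07,0],[-0.27,-1,0],0.8]
    - [[0,0,0],[-0.27,-1,0],0.8]
    - [[0,0,0],[-0.27,-1,0],0.8]
    - [[0,0,0],[-0.27,-1,0],0.8]
    - [[0,0,0],[-0.27,-1,0],0.8]
    - [[0,0,0],[-0.27,-1,0],0.8]
    - [[0,0,0],[-0.27,-1,0],0.8]
    - [[0,0,0],[-0.27,-1,0],0.8]

```text
t: 21.05
tool_pos: [0.5465, -0.255, 0.3742]
tool_rot: [1.321, 1.128, -1.319]
contact_force: [0.3, 0.5, 0.1]
opening: 0.0686
```

Request:
carry_out:
  increments:
    - [[0,0,0],[-0.27,-1,0],0.8]
    - [[0,0,0],[-0.27,-1,-0.3],0.8]
    - [[0,0,0],[-0.27,-1,-0.5],0.8]
    - [[0,0,0],[-0.27,-1,-1],0.8]
    - [[0,0,0],[-0.27,-1,-1],0.8]
    - [[0,0,0],[-0.27,-1,-1],0.8]
    - [[0,0,0],[-0.27,-1,-1],0.8]
    - [[0,0,0],[0,0,-0.3],0.8]

```text
t: 21.85
tool_pos: [0.5065, -0.4014, 0.2764]
tool_rot: [1.324, 1.117, -1.318]
contact_force: [0.3, 0.5, -0.3]
opening: 0.0685
```

```bash
python3 - <<'E'
from h import *
go([.5058,-.409,.18],YAW+np.pi/2)
cakes(pic='pics/w8.png')
E
```

```text
t 21.85 pos [ 0.5065 -0.4014  0.2764] jaw ang -1.7276 x axis [ 0.011 -0.008 -1.   ] open 0.0685 F [ 0.3  0.5 -0.3] q [-0.79  0.2   1.67  0.    1.26  0.94]
 turn units [  0.18  -0.12 -31.36]
 turn units [0.08 0.11 0.05]
 turn units [0.08 0.11 0.05]
 shift units [-0.03 -0.38 -4.82]
cake px [330. 206.] 2735 mean [ 0.5068 -0.4098  0.0243] circ [ 505.7 -409.9] 22.8
cake px [181. 259.] 2469 mean [ 0.4827 -0.2902  0.0242] circ [ 480.8 -289.3] 22.9
cake px [298. 307.] 2167 mean [ 0.4254 -0.3713  0.0242] circ [ 423.5 -370.7] 22.9
```

View pics/w8.png

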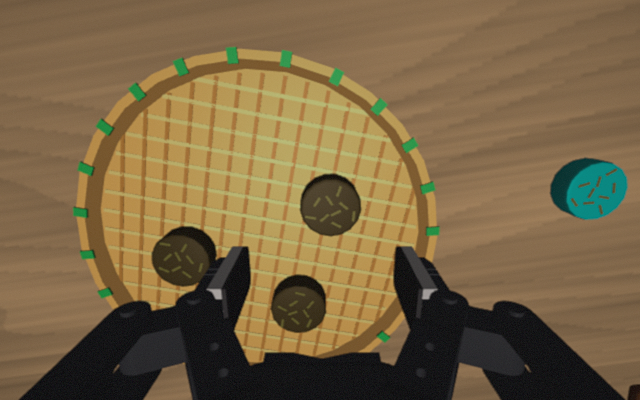

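The picture shows that the third cake has been knocked, from (0.458,-0.295) to (0.481,-0.289). The target at (330,206) hasn't moved, so I'm going down on it.

Request:
carry_out:
  increments:
    - [[0.08,0.1,0.05],[-0.03,-0.4,-1],0.8]
    - [[0,0,0],[0,0,-1],0.8]
    - [[0,0,0],[0,0,-1],0.8]
    - [[0,0,0],[0,0,-0.9],0.8]
    - [[0,0,0],[0,0,0],0.8]

```text
t: 22.4
tool_pos: [0.5094, -0.4057, 0.2023]
tool_rot: [1.32, 1.129, -1.312]
contact_force: [-0.8, 1.3, -0.3]
opening: 0.0682
```

```bash
python3 - <<'E'
from h import *
go([.5057,-.4095,.18],YAW+np.pi/2)
E
```

```text
t 22.4 pos [ 0.5094 -0.4057  0.2023] jaw ang -1.719 x axis [ 0.008 -0.002 -1.   ] open 0.0682 F [-0.8  1.3 -0.3] q [-0.79  0.31  1.69  0.    1.14  0.93]
 turn units [-1.200e-01  3.000e-02  3.138e+01]
 turn units [ 0.02  0.08 -0.03]
 turn units [ 0.02  0.08 -0.03]
 shift units [-0.19 -0.19 -1.12]
```

Request:
carry_out:
  increments:
    - [[0,0.08,0],[-0.19,-0.19,-0.2],0.8]
    - [[0,0,0],[0,0,-0.6],0.8]
    - [[0,0,0],[0,0,-0.25],0.8]
    - [[0,0,0],[0,0,0],0.8]

```text
t: 22.8
tool_pos: [0.5069, -0.4099, 0.1835]
tool_rot: [1.314, 1.13, -1.317]
contact_force: [-0.3, -0.3, 1.1]
opening: 0.0682
```

```bash
python3 - <<'E'
from h import *
go([.5057,-.4095,.18],YAW+np.pi/2)
E
```

```text
t 22.8 pos [ 0.5069 -0.4099  0.1835] jaw ang -1.718 x axis [ 0.003 -0.005 -1.   ] open 0.0682 F [-0.3 -0.3  1.1] q [-0.79  0.33  1.69 -0.    1.12  0.93]
 turn units [-0.05  0.08 31.37]
 turn units [ 0.05  0.03 -0.05]
 turn units [ 0.05  0.03 -0.05]
 shift units [-0.06  0.02 -0.17]
```

Request:
carry_out:
  increments:
    - [[0,0,0],[-0.06,0,-0.17],0.8]
    - [[0,0,0],[0,0,-0.05],0]
    - [[0,0,0],[0,0,0],0]
    - [[0,0,0],[0,0,0],0]
    - [[0,0,0],[0,0,0],0]

```text
t: 23.3
tool_pos: [0.5061, -0.4106, 0.1806]
tool_rot: [1.314, 1.127, -1.316]
contact_force: [0.1, -0.3, -0.3]
opening: 0.0444
```

Request:
carry_out:
  increments:
    - [[0,0,0],[0,0,0],0]
    - [[0,0,0],[0,0,0.5],0]
    - [[0,0,0],[0,0,1],0]
    - [[0,0,0],[0,0,1],0]
    - [[0,0,0],[0,0,1],0]
    - [[0,0,0],[0,0.3,1],0]
    - [[0,0,0],[0,0.6,1],0]
    - [[0,0,0],[0.1,1,1],0]

```text
t: 24.1
tool_pos: [0.5061, -0.3719, 0.3146]
tool_rot: [1.317, 1.131, -1.32]
contact_force: [-0.1, 0.9, 0.2]
opening: 0.0444
```

```bash
python3 - <<'E'
from h import *
p=rw(-.032,-.042)
go([*p,.2255],YAW+np.pi/2)
E
```

```text
t 24.1 pos [ 0.5061 -0.3719  0.3146] jaw ang -1.7211 x axis [ 0.001 -0.003 -1.   ] open 0.0444 F [-0.1  0.9  0.2] q [-0.75  0.13  1.69 -0.    1.32  0.97]
 turn units [-1.00e-02  5.00e-02  3.14e+01]
 turn units [ 0.03  0.01 -0.01]
 turn units [ 0.03  0.01 -0.01]
 shift units [ 1.11 16.09 -4.46]
```

Request:
carry_out:
  increments:
    - [[0,0,0],[0.07,1,0.3],0]
    - [[0,0,0],[0.07,1,0.3],0]
    - [[0,0,0],[0.07,1,0],0]
    - [[0,0,0],[0.07,1,0],0]
    - [[0,0,0],[0.07,1,0],0]
    - [[0,0,0],[0.07,1,0],0]
    - [[0,0,0],[0.07,1,0],0]
    - [[0,0,0],[0.07,1,0],0]

```text
t: 24.9
tool_pos: [0.5174, -0.2031, 0.3338]
tool_rot: [1.317, 1.121, -1.318]
contact_force: [-0.5, 0.1, -0.2]
opening: 0.0445
```

Request:
carry_out:
  increments:
    - [[0,0,0],[0.07,1,0],0]
    - [[0,0,0],[0.07,1,0],0]
    - [[0,0,0],[0.07,1,0],0]
    - [[0,0,0],[0.07,1,0],0]
    - [[0,0,0],[0.07,1,0],0]
    - [[0,0,0],[0.07,1,0],0]
    - [[0,0,0],[0,0.5,0],0]
    - [[0,0,0],[0,0,0],0]

```text
t: 25.7
tool_pos: [0.5228, -0.06, 0.3287]
tool_rot: [1.312, 1.132, -1.319]
contact_force: [-0.0, -0.6, 0.2]
opening: 0.0445
```

```bash
python3 - <<'E'
from h import *
p=rw(-.032,-.042)
go([*p,.225],YAW+np.pi/2)
E
```

```text
t 25.7 pos [ 0.5228 -0.06    0.3287] jaw ang -1.7174 x axis [-0.001 -0.006 -1.   ] open 0.0445 F [-0.  -0.6  0.2] q [-0.25 -0.13  1.92 -0.01  1.35  1.46]
 turn units [1.000e-02 9.000e-02 3.136e+01]
 turn units [ 0.06 -0.01 -0.05]
 turn units [ 0.06 -0.01 -0.05]
 shift units [ 0.28  0.5  -5.19]
```

Request:
carry_out:
  increments:
    - [[0.05,0,-0.05],[0.28,0.5,0],0]
    - [[0,0,0],[0,0,-1],0]
    - [[0,0,0],[0,0,-1],0]
    - [[0,0,0],[0,0,-0.2],0]

```text
t: 26.1
tool_pos: [0.5298, -0.0498, 0.285]
tool_rot: [1.323, 1.129, -1.32]
contact_force: [-0.3, -0.9, -0.7]
opening: 0.0444
```

```bash
python3 - <<'E'
from h import *
p=rw(-.032,-.042)
go([*p,.225],YAW+np.pi/2)
E
```

```text
t 26.1 pos [ 0.5298 -0.0498  0.285 ] jaw ang -1.7252 x axis [ 0.003 -0.002 -1.   ] open 0.0444 F [-0.3 -0.9 -0.7] q [-0.23 -0.06  1.94 -0.    1.27  1.49]
 turn units [ 5.000e-02 -2.000e-02 -3.139e+01]
 turn units [0.02 0.03 0.03]
 turn units [0.02 0.03 0.03]
 shift units [-0.07 -0.01 -3.  ]
```

Request:
carry_out:
  increments:
    - [[0,0,0],[-0.07,0,-1],0]
    - [[0,0,0],[0,0,-1],0]
    - [[0,0,0],[0,0,-0.6],0]
    - [[0,0,0],[0,0,-0.1],0]
    - [[0,0,0],[0,0,0],0]

```text
t: 26.6
tool_pos: [0.5302, -0.0512, 0.2315]
tool_rot: [1.326, 1.125, -1.321]
contact_force: [0.4, 0.6, 1.1]
opening: 0.0446
```

```bash
python3 - <<'E'
from h import *
p=rw(-.032,-.042)
go([*p,.225],YAW+np.pi/2)
E
```

```text
t 26.6 pos [ 0.5302 -0.0512  0.2315] jaw ang -1.7288 x axis [ 0.006 -0.002 -1.   ] open 0.0446 F [0.4 0.6 1.1] q [-0.24  0.01  1.97 -0.    1.16  1.49]
 turn units [ 9.000e-02 -3.000e-02 -3.135e+01]
 turn units [0.02 0.06 0.06]
 turn units [0.02 0.06 0.06]
 shift units [-0.09  0.05 -0.32]
```

Request:
carry_out:
  increments:
    - [[0,0.05,0.05],[-0.09,0.05,-0.25],0]
    - [[0,0,0],[0,0,-0.12],0]
    - [[0,0,0],[0,0,0],0]

```text
t: 26.9
tool_pos: [0.5294, -0.0504, 0.2261]
tool_rot: [1.321, 1.128, -1.318]
contact_force: [0.4, -0.6, -0.5]
opening: 0.0444
```

Request:
carry_out:
  increments:
    - [[0,0,0],[0,0,0],0.65]
    - [[0,0,0],[0,0,0],0.65]
    - [[0,0,0],[0,0,0],0.65]
    - [[0,0,0],[0,0,0.5],0.65]
    - [[0,0,0],[0,0,1],0.65]
    - [[0,0,0],[0,0,1],0.65]
    - [[0,0,0],[0,0,1],0.65]
    - [[0,0,0],[0,0,1],0.65]

```text
t: 27.7
tool_pos: [0.5284, -0.0501, 0.3197]
tool_rot: [1.32, 1.131, -1.321]
contact_force: [0.7, -0.1, 0.2]
opening: 0.0556
```

Request:
carry_out:
  increments:
    - [[0,0,0],[0,0,1],0.65]
    - [[0,0,0],[0,0,1],0.8]
    - [[0,0,0],[-0.2,-1,0],0.8]
    - [[0,0,0],[-0.2,-1,0],0.8]
    - [[0,0,0],[-0.2,-1,0],0.8]
    - [[0,0,0],[-0.2,-1,0],0.8]

```text
t: 28.3
tool_pos: [0.5128, -0.1305, 0.3734]
tool_rot: [1.321, 1.12, -1.306]
contact_force: [0.2, -0.1, 0.1]
opening: 0.0687
```

```bash
python3 - <<'E'
from h import *
go([.481,-.289,.28],YAW+np.pi/2)
cakes(pic='pics/w9.png')
E
```

```text
t 28.3 pos [ 0.5128 -0.1305  0.3734] jaw ang -1.7184 x axis [ 0.017 -0.006 -1.   ] open 0.0687 F [ 0.2 -0.1  0.1] q [-0.39 -0.16  1.87  0.    1.41  1.33]
 turn units [-0.26  0.09 31.37]
 turn units [ 0.06  0.17 -0.04]
 turn units [ 0.06  0.17 -0.04]
 shift units [-1.59 -7.92 -4.67]
cake px [474. 185.] 1444 mean [ 0.4821 -0.2868  0.0243] circ [ 481.2 -287.8] 22.5
cake px [551. 226.] 1344 mean [ 0.4249 -0.3682  0.0242] circ [ 423.5 -369.9] 22.9
```

View pics/w9.png

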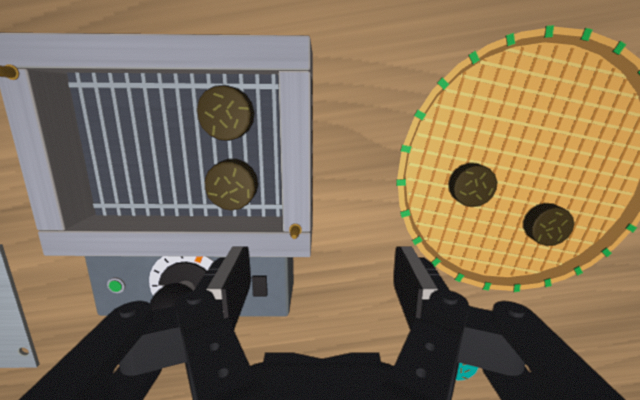

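Two cakes are flat on the rack, at (225,112) and (231,184). Next is the one at (474,185).

Request:
carry_out:
  increments:
    - [[0.06,0.15,0],[-0.2,-1,0],0.8]
    - [[0,0,0],[-0.2,-1,0],0.8]
    - [[0,0,0],[-0.2,-1,0],0.8]
    - [[0,0,0],[-0.2,-1,-0.5],0.8]
    - [[0,0,0],[-0.2,-1,-1],0.8]
    - [[0,0,0],[-0.2,-1,-1],0.8]
    - [[0,0,0],[-0.2,-1,-1],0.8]
    - [[0,0,0],[-0.2,-1,-1],0.8]

```text
t: 29.15
tool_pos: [0.4809, -0.2968, 0.293]
tool_rot: [1.319, 1.117, -1.308]
contact_force: [1.1, -0.5, -0.5]
opening: 0.0679
```

```bash
python3 - <<'E'
from h import *
go([.481,-.2885,.18],YAW+np.pi/2)
cakes(pic='pics/w10.png')
E
```

```text
t 29.15 pos [ 0.4809 -0.2968  0.293 ] jaw ang -1.719 x axis [ 0.017 -0.01  -1.   ] open 0.0679 F [ 1.1 -0.5 -0.5] q [-0.69  0.    1.86  0.    1.26  1.03]
 turn units [-0.26  0.15 31.38]
 turn units [ 0.1   0.17 -0.04]
 turn units [ 0.1   0.17 -0.04]
 shift units [ 0.01  0.41 -5.65]
cake px [ 76. 134.] 2754 mean [ 0.5567 -0.1292  0.0251] circ [ 547.5 -126.8] 88.6
cake px [309. 203.] 2415 mean [ 0.4821 -0.2891  0.0243] circ [ 481.1 -288.8] 22.7
cake px [420. 245.] 1164 mean [ 0.4321 -0.3737  0.024 ] circ [ 424.  -370.4] 22.7
cake px [ 85. 302.] 591 mean [ 0.4231 -0.086   0.0252] circ [421.9 -85.5] 26.6
```

Request:
carry_out:
  increments:
    - [[0.1,0.17,0],[0,0.41,-1],0.8]
    - [[0,0,0],[0,0,-1],0.8]
    - [[0,0,0],[0,0,-1],0.8]
    - [[0,0,0],[0,0,-1],0.8]
    - [[0,0,0],[0,0,-0.5],0.8]
    - [[0,0,0],[0,0,0],0.8]

```text
t: 29.8
tool_pos: [0.4802, -0.2842, 0.1953]
tool_rot: [1.319, 1.146, -1.322]
contact_force: [0.4, 0.7, 0.3]
opening: 0.0682
```

```bash
python3 - <<'E'
from h import *
go([.481,-.2887,.18],YAW+np.pi/2)
E
```

```text
t 29.8 pos [ 0.4802 -0.2842  0.1953] jaw ang -1.7201 x axis [-0.008  0.006 -1.   ] open 0.0682 F [0.4 0.7 0.3] q [-0.67  0.12  1.91 -0.    1.11  1.05]
 turn units [ 0.13 -0.1  31.39]
 turn units [-0.07 -0.08 -0.02]
 turn units [-0.07 -0.08 -0.02]
 shift units [ 0.04 -0.22 -0.77]
```

Request:
carry_out:
  increments:
    - [[-0.07,-0.08,0],[0.04,-0.22,-0.2],0.8]
    - [[0,0,0],[0,0,-0.5],0.8]
    - [[0,0,0],[0,0,-0.1],0.8]
    - [[0,0,0],[0,0,0],0.8]

```text
t: 30.2
tool_pos: [0.4825, -0.2887, 0.1808]
tool_rot: [1.317, 1.13, -1.316]
contact_force: [-0.5, -0.2, -0.1]
opening: 0.0682
```

```bash
python3 - <<'E'
from h import *
go([.481,-.2887,.18],YAW+np.pi/2)
E
```

```text
t 30.2 pos [ 0.4825 -0.2887  0.1808] jaw ang -1.719 x axis [ 0.004 -0.004 -1.   ] open 0.0682 F [-0.5 -0.2 -0.1] q [-0.67  0.15  1.91 -0.    1.07  1.05]
 turn units [-0.06  0.06 31.38]
 turn units [ 0.04  0.04 -0.04]
 turn units [ 0.04  0.04 -0.04]
 shift units [-0.07 -0.   -0.04]
```

Request:
carry_out:
  increments:
    - [[0,0,0],[-0.07,0,-0.04],0.7]
    - [[0,0,0],[0,0,0],0]
    - [[0,0,0],[0,0,0],0]
    - [[0,0,0],[0,0,0],0]
    - [[0,0,0],[0,0,0],0]

```text
t: 30.7
tool_pos: [0.4815, -0.2894, 0.1816]
tool_rot: [1.317, 1.127, -1.315]
contact_force: [-0.4, -0.4, -0.7]
opening: 0.0444
```

Request:
carry_out:
  increments:
    - [[0,0,0],[0,0,0],0]
    - [[0,0,0],[0,0,0.5],0]
    - [[0,0,0],[0,0,1],0]
    - [[0,0,0],[0,0,1],0]
    - [[0,0,0],[0,0,1],0]
    - [[0,0,0],[0,0,1],0]
    - [[0,0,0],[0.2,0.3,1],0]
    - [[0,0,0],[0.4,0.6,1],0]

```text
t: 31.5
tool_pos: [0.4912, -0.2704, 0.3157]
tool_rot: [1.319, 1.133, -1.32]
contact_force: [0.6, -0.3, -0.3]
opening: 0.0443
```

```bash
python3 - <<'E'
from h import *
p=rw(.032,.042)
go([*p,.225],YAW+np.pi/2)
E
```

```text
t 31.5 pos [ 0.4912 -0.2704  0.3157] jaw ang -1.7217 x axis [ 0.    -0.001 -1.   ] open 0.0443 F [ 0.6 -0.3 -0.3] q [-0.64 -0.03  1.85 -0.    1.32  1.09]
 turn units [-0.000e+00  2.000e-02  3.141e+01]
 turn units [ 0.01  0.   -0.01]
 turn units [ 0.01  0.   -0.01]
 shift units [ 5.66 14.68 -4.54]
```

Grasp height was 0.1815, so the placing height is 0.2265.

Request:
carry_out:
  increments:
    - [[0,0,0],[0.4,1,0.5],0]
    - [[0,0,0],[0.4,1,0.3],0]
    - [[0,0,0],[0.4,1,0],0]
    - [[0,0,0],[0.4,1,0],0]
    - [[0,0,0],[0.4,1,0],0]
    - [[0,0,0],[0.4,1,0],0]
    - [[0,0,0],[0.4,1,0],0]
    - [[0,0,0],[0.4,1,0],0]

```text
t: 32.3
tool_pos: [0.5575, -0.1056, 0.3453]
tool_rot: [1.322, 1.115, -1.314]
contact_force: [1.3, -0.3, -0.6]
opening: 0.0444
```

Request:
carry_out:
  increments:
    - [[0,0,0],[0.4,1,0],0]
    - [[0,0,0],[0.4,1,0],0]
    - [[0,0,0],[0.4,1,0],0]
    - [[0,0,0],[0.4,1,0],0]
    - [[0,0,0],[0.4,1,0],0]
    - [[0,0,0],[0,0.4,0],0]
    - [[0,0,0],[0,0,0],0]

```text
t: 33.0
tool_pos: [0.5985, 0.0095, 0.3506]
tool_rot: [1.322, 1.113, -1.308]
contact_force: [-0.7, 0.2, -1.4]
opening: 0.0444
```

```bash
python3 - <<'E'
from h import *
p=rw(.032,.042)
go([*p,.2265],YAW+np.pi/2)
E
```

```text
t 33.0 pos [0.5985 0.0095 0.3506] jaw ang -1.7211 x axis [ 0.019 -0.01  -1.   ] open 0.0444 F [-0.7  0.2 -1.4] q [-0.11  0.02  1.73 -0.01  1.36  1.62]
 turn units [-0.3   0.16 31.4 ]
 turn units [ 0.1   0.19 -0.01]
 turn units [ 0.1   0.19 -0.01]
 shift units [ 0.29  0.69 -6.2 ]
```

Request:
carry_out:
  increments:
    - [[0.1,0.19,0],[0.29,0.69,-0.5],0]
    - [[0,0,0],[0,0,-1],0]
    - [[0,0,0],[0,0,-1],0]
    - [[0,0,0],[0,0,-0.5],0]
    - [[0,0,0],[0,0,0],0]

```text
t: 33.5
tool_pos: [0.6042, 0.0231, 0.288]
tool_rot: [1.321, 1.136, -1.323]
contact_force: [0.1, -0.7, -1.2]
opening: 0.0447
```

```bash
python3 - <<'E'
from h import *
p=rw(.032,.042)
go([*p,.2265],YAW+np.pi/2)
E
```

```text
t 33.5 pos [0.6042 0.0231 0.288 ] jaw ang -1.7243 x axis [-0.003  0.001 -1.   ] open 0.0447 F [ 0.1 -0.7 -1.2] q [-0.09  0.1   1.76  0.    1.28  1.64]
 turn units [-4.00e-02  2.00e-02 -3.14e+01]
 turn units [-0.01 -0.03  0.02]
 turn units [-0.01 -0.03  0.02]
 shift units [ 0.    0.01 -3.07]
```

Request:
carry_out:
  increments:
    - [[0,0,0],[0,0,-1],0]
    - [[0,0,0],[0,0,-1],0]
    - [[0,0,0],[0,0,-0.7],0]
    - [[0,0,0],[0,0,-0.2],0]
    - [[0,0,0],[0,0,0],0]

```text
t: 34.0
tool_pos: [0.6056, 0.0222, 0.2312]
tool_rot: [1.325, 1.132, -1.321]
contact_force: [-0.6, -0.5, 0.1]
opening: 0.0451
```

```bash
python3 - <<'E'
from h import *
p=rw(.032,.042)
go([*p,.2265],YAW+np.pi/2)
E
```

```text
t 34.0 pos [0.6056 0.0222 0.2312] jaw ang -1.7264 x axis [ 0.001  0.002 -1.   ] open 0.0451 F [-0.6 -0.5  0.1] q [-0.09  0.17  1.79  0.    1.18  1.64]
 turn units [ 2.000e-02  3.000e-02 -3.138e+01]
 turn units [-0.02  0.01  0.04]
 turn units [-0.02  0.01  0.04]
 shift units [-0.07  0.05 -0.23]
```

Request:
carry_out:
  increments:
    - [[0,0,0],[-0.07,0.05,-0.2],0]
    - [[0,0,0],[0,0,-0.08],0]
    - [[0,0,0],[0,0,0],0]

```text
t: 34.3
tool_pos: [0.6051, 0.0232, 0.2277]
tool_rot: [1.327, 1.129, -1.319]
contact_force: [0.8, -0.0, -0.6]
opening: 0.0447
```

Request:
carry_out:
  increments:
    - [[0,0,0],[0,0,0],0.65]
    - [[0,0,0],[0,0,0],0.65]
    - [[0,0,0],[0,0,0],0.65]
    - [[0,0,0],[0,0,0.5],0.65]
    - [[0,0,0],[0,0,1],0.65]
    - [[0,0,0],[0,0,1],0.65]
    - [[0,0,0],[0,0,1],0.65]
    - [[0,0,0],[0,0,1],0.65]

```text
t: 35.1
tool_pos: [0.6042, 0.0233, 0.3213]
tool_rot: [1.325, 1.132, -1.321]
contact_force: [-0.2, -0.1, -0.2]
opening: 0.0556
```

Request:
carry_out:
  increments:
    - [[0,0,0],[0,0,1],0.65]
    - [[0,0,0],[0,0,1],0.8]
    - [[0,0,0],[-0.45,-1,0],0.8]
    - [[0,0,0],[-0.45,-1,0],0.8]
    - [[0,0,0],[-0.45,-1,0],0.8]
    - [[0,0,0],[-0.45,-1,0],0.8]
    - [[0,0,0],[-0.45,-1,0],0.8]
    - [[0,0,0],[-0.45,-1,0],0.8]

```text
t: 35.9
tool_pos: [0.5496, -0.0982, 0.3778]
tool_rot: [1.329, 1.12, -1.303]
contact_force: [-0.1, 0.0, 0.2]
opening: 0.0683
```

```bash
python3 - <<'E'
from h import *
go([.4237,-.3705,.28],YAW+np.pi/2)
cakes(pic='pics/w11.png')
E
```

```text
t 35.9 pos [ 0.5496 -0.0982  0.3778] jaw ang -1.721 x axis [ 0.02  -0.001 -1.   ] open 0.0683 F [-0.1  0.   0.2] q [-0.31 -0.09  1.8   0.01  1.41  1.41]
 turn units [-3.20e-01  1.00e-02  3.14e+01]
 turn units [ 0.01  0.2  -0.01]
 turn units [ 0.01  0.2  -0.01]
 shift units [ -6.3  -13.61  -4.89]
cake px [579. 251.] 1251 mean [ 0.4252 -0.3681  0.0242] circ [ 422.4 -369.8] 23.7
```

View pics/w11.png

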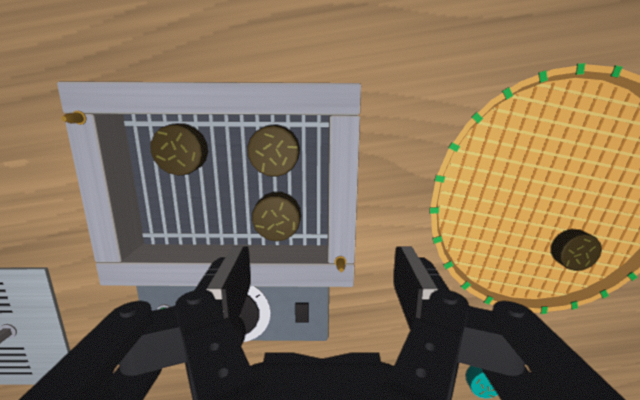

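Three cakes are in. The last one is at (579,251).

Request:
carry_out:
  increments:
    - [[0,0.2,0],[-0.46,-1,0],0.8]
    - [[0,0,0],[-0.46,-1,0],0.8]
    - [[0,0,0],[-0.46,-1,0],0.8]
    - [[0,0,0],[-0.46,-1,0],0.8]
    - [[0,0,0],[-0.46,-1,0],0.8]
    - [[0,0,0],[-0.46,-1,0],0.8]
    - [[0,0,0],[-0.46,-1,0],0.8]
    - [[0,0,0],[-0.46,-1,-0.5],0.8]

```text
t: 36.75
tool_pos: [0.473, -0.2644, 0.3773]
tool_rot: [1.319, 1.121, -1.314]
contact_force: [0.1, -0.0, -0.7]
opening: 0.0682
```

Request:
carry_out:
  increments:
    - [[0,0,0],[-0.46,-1,-1],0.8]
    - [[0,0,0],[-0.46,-1,-1],0.8]
    - [[0,0,0],[-0.46,-1,-1],0.8]
    - [[0,0,0],[-0.46,-1,-1],0.8]
    - [[0,0,0],[-0.46,-1,-0.5],0.8]
    - [[0,0,0],[-0.2,-0.3,0],0.8]
    - [[0,0,0],[0,0,0],0.8]

```text
t: 37.45
tool_pos: [0.4208, -0.3754, 0.2903]
tool_rot: [1.321, 1.111, -1.313]
contact_force: [1.2, 0.3, 0.4]
opening: 0.0682
```

```bash
python3 - <<'E'
from h import *
go([.4237,-.3705,.18],YAW+np.pi/2)
cakes(pic='pics/w12.png')
E
```

```text
t 37.45 pos [ 0.4208 -0.3754  0.2903] jaw ang -1.7243 x axis [ 0.017 -0.013 -1.   ] open 0.0682 F [1.2 0.3 0.4] q [-0.86  0.    1.86  0.    1.26  0.86]
 turn units [  0.27  -0.2  -31.4 ]
 turn units [0.13 0.17 0.02]
 turn units [0.13 0.17 0.02]
 shift units [ 0.15  0.24 -5.51]
cake px [311. 201.] 2503 mean [ 0.4243 -0.3711  0.0243] circ [ 423.6 -371.2] 22.8
```

Request:
carry_out:
  increments:
    - [[0.13,0.17,0],[0.15,0.24,-1],0.8]
    - [[0,0,0],[0,0,-1],0.8]
    - [[0,0,0],[0,0,-1],0.8]
    - [[0,0,0],[0,0,-1],0.8]
    - [[0,0,0],[0,0,-0.5],0.8]
    - [[0,0,0],[0,0,0],0.8]

```text
t: 38.1
tool_pos: [0.428, -0.364, 0.1976]
tool_rot: [1.318, 1.136, -1.315]
contact_force: [0.1, 0.8, -0.8]
opening: 0.0684
```

```bash
python3 - <<'E'
from h import *
go([.4236,-.371,.18],YAW+np.pi/2)
E
```

```text
t 38.1 pos [ 0.428  -0.364   0.1976] jaw ang -1.717 x axis [ 0.001  0.001 -1.   ] open 0.0684 F [ 0.1  0.8 -0.8] q [-0.84  0.13  1.91  0.    1.11  0.88]
 turn units [-2.000e-02 -1.000e-02  3.136e+01]
 turn units [-0.01  0.01 -0.05]
 turn units [-0.01  0.01 -0.05]
 shift units [-0.22 -0.35 -0.88]
```

Request:
carry_out:
  increments:
    - [[0,0,-0.05],[-0.22,-0.35,-0.2],0.8]
    - [[0,0,0],[0,0,-0.5],0.8]
    - [[0,0,0],[0,0,-0.15],0.8]
    - [[0,0,0],[0,0,0],0.8]

```text
t: 38.5
tool_pos: [0.4245, -0.3716, 0.1814]
tool_rot: [1.32, 1.13, -1.317]
contact_force: [-0.3, -0.4, -0.9]
opening: 0.0684
```

```bash
python3 - <<'E'
from h import *
go([.4236,-.371,.18],YAW+np.pi/2)
E
```

```text
t 38.5 pos [ 0.4245 -0.3716  0.1814] jaw ang -1.7214 x axis [ 0.004 -0.002 -1.   ] open 0.0684 F [-0.3 -0.4 -0.9] q [-0.85  0.16  1.91  0.    1.08  0.87]
 turn units [-6.00e-02  3.00e-02  3.14e+01]
 turn units [ 0.02  0.04 -0.01]
 turn units [ 0.02  0.04 -0.01]
 shift units [-0.05  0.03 -0.07]
```

Request:
carry_out:
  increments:
    - [[0,0,0],[-0.04,0,-0.06],0.7]
    - [[0,0,0],[0,0,0],0]
    - [[0,0,0],[0,0,0],0]
    - [[0,0,0],[0,0,0],0]
    - [[0,0,0],[0,0,0],0]

```text
t: 39.0
tool_pos: [0.424, -0.3724, 0.1818]
tool_rot: [1.32, 1.127, -1.317]
contact_force: [-0.0, -0.4, 0.4]
opening: 0.0443
```

Request:
carry_out:
  increments:
    - [[0,0,0],[0,0,0],0]
    - [[0,0,0],[0,0,0.5],0]
    - [[0,0,0],[0,0,1],0]
    - [[0,0,0],[0,0,1],0]
    - [[0,0,0],[0,0,1],0]
    - [[0,0,0],[0,0,1],0]
    - [[0,0,0],[0.1,0.3,1],0]
    - [[0,0,0],[0.2,0.6,1],0]

```text
t: 39.8
tool_pos: [0.4283, -0.353, 0.3162]
tool_rot: [1.322, 1.133, -1.319]
contact_force: [0.1, 0.7, -0.4]
opening: 0.0443
```

```bash
python3 - <<'E'
from h import *
p=rw(-.032,.042)
go([*p,.225],YAW+np.pi/2)
E
```

```text
t 39.8 pos [ 0.4283 -0.353   0.3162] jaw ang -1.7235 x axis [ 0.001  0.001 -1.   ] open 0.0443 F [ 0.1  0.7 -0.4] q [-0.82 -0.04  1.86  0.    1.32  0.9 ]
 turn units [ 2.000e-02  1.000e-02 -3.141e+01]
 turn units [-0.01  0.01  0.01]
 turn units [-0.01  0.01  0.01]
 shift units [ 5.64 19.3  -4.56]
```

Request:
carry_out:
  increments:
    - [[0,0,0],[0.4,1,0.5],0]
    - [[0,0,0],[0.4,1,0.4],0]
    - [[0,0,0],[0.4,1,0],0]
    - [[0,0,0],[0.4,1,0],0]
    - [[0,0,0],[0.4,1,0],0]
    - [[0,0,0],[0.4,1,0],0]
    - [[0,0,0],[0.4,1,0],0]
    - [[0,0,0],[0.4,1,0],0]

```text
t: 40.6
tool_pos: [0.494, -0.1883, 0.3477]
tool_rot: [1.323, 1.113, -1.316]
contact_force: [-0.1, -0.0, -0.0]
opening: 0.0444
```

Request:
carry_out:
  increments:
    - [[0,0,0],[0.25,1,0],0]
    - [[0,0,0],[0.2,1,0],0]
    - [[0,0,0],[0.2,1,0],0]
    - [[0,0,0],[0.2,1,0],0]
    - [[0,0,0],[0.2,1,0],0]
    - [[0,0,0],[0.2,1,0],0]
    - [[0,0,0],[0.2,1,0],0]
    - [[0,0,0],[0.2,1,0],0]

```text
t: 41.4
tool_pos: [0.5273, -0.0207, 0.3543]
tool_rot: [1.325, 1.108, -1.311]
contact_force: [-0.1, -0.4, 0.0]
opening: 0.0444
```

```bash
python3 - <<'E'
from h import *
p=rw(-.032,.042)
go([*p,.2268],YAW+np.pi/2)
E
```

```text
t 41.4 pos [ 0.5273 -0.0207  0.3543] jaw ang -1.7264 x axis [ 0.021 -0.012 -1.   ] open 0.0444 F [-0.1 -0.4  0. ] q [-0.18 -0.15  1.89 -0.01  1.38  1.55]
 turn units [  0.33  -0.19 -31.38]
 turn units [0.12 0.21 0.04]
 turn units [0.12 0.21 0.04]
 shift units [ 0.69  2.68 -6.38]
```

Request:
carry_out:
  increments:
    - [[0.12,0.2,0],[0.25,1,0],0]
    - [[0,0,0],[0.25,1,0],0]
    - [[0,0,0],[0.2,0.6,-0.5],0]
    - [[0,0,0],[0,0,-1],0]
    - [[0,0,0],[0,0,-1],0]
    - [[0,0,0],[0,0,0],0]

```text
t: 42.0
tool_pos: [0.5414, 0.0363, 0.3058]
tool_rot: [1.322, 1.13, -1.316]
contact_force: [-0.4, 0.6, -0.1]
opening: 0.0442
```

```bash
python3 - <<'E'
from h import *
p=rw(-.032,.042)
go([*p,.2268],YAW+np.pi/2)
E
```

```text
t 42.0 pos [0.5414 0.0363 0.3058] jaw ang -1.7219 x axis [ 0.005 -0.001 -1.   ] open 0.0442 F [-0.4  0.6 -0.1] q [-0.07 -0.06  1.9  -0.    1.3   1.65]
 turn units [-8.000e-02  1.000e-02  3.141e+01]
 turn units [ 0.01  0.05 -0.01]
 turn units [ 0.01  0.05 -0.01]
 shift units [-0.02 -0.17 -3.95]
```

Request:
carry_out:
  increments:
    - [[0,0.05,0],[-0.02,-0.16,-1],0]
    - [[0,0,0],[0,0,-1],0]
    - [[0,0,0],[0,0,-1],0]
    - [[0,0,0],[0,0,-0.6],0]
    - [[0,0,0],[0,0,-0.1],0]
    - [[0,0,0],[0,0,0],0]

```text
t: 42.6
tool_pos: [0.5422, 0.0319, 0.2337]
tool_rot: [1.322, 1.128, -1.317]
contact_force: [-0.5, -0.4, 0.4]
opening: 0.0445
```

```bash
python3 - <<'E'
from h import *
p=rw(-.032,.042)
go([*p,.2268],YAW+np.pi/2)
E
```

```text
t 42.6 pos [0.5422 0.0319 0.2337] jaw ang -1.7233 x axis [ 0.005 -0.002 -1.   ] open 0.0445 F [-0.5 -0.4  0.4] q [-0.08  0.03  1.94 -0.    1.17  1.65]
 turn units [ 8.000e-02 -3.000e-02 -3.141e+01]
 turn units [0.02 0.05 0.01]
 turn units [0.02 0.05 0.01]
 shift units [-0.06  0.05 -0.34]
```

Request:
carry_out:
  increments:
    - [[0,0.04,0],[-0.05,0.05,-0.3],0]
    - [[0,0,0],[0,0,-0.1],0]
    - [[0,0,0],[0,0,0],0]

```text
t: 42.9
tool_pos: [0.5423, 0.0328, 0.228]
tool_rot: [1.322, 1.128, -1.317]
contact_force: [-0.5, 0.4, -0.1]
opening: 0.0442
```

Request:
carry_out:
  increments:
    - [[0,0,0],[0,0,0],0.65]
    - [[0,0,0],[0,0,0],0.65]
    - [[0,0,0],[0,0,0],0.65]
    - [[0,0,0],[0,0,0.5],0.65]
    - [[0,0,0],[0,0,1],0.65]
    - [[0,0,0],[0,0,1],0.65]
    - [[0,0,0],[0,0,1],0.65]
    - [[0,0,0],[0,0,1],0.65]

```text
t: 43.7
tool_pos: [0.5413, 0.033, 0.3215]
tool_rot: [1.32, 1.13, -1.32]
contact_force: [0.1, -0.1, -0.2]
opening: 0.0557
```

Request:
carry_out:
  increments:
    - [[0,0,0],[0,0,1],0.65]
    - [[0,0,0],[0,0,1],1]
    - [[0,0,0.9],[-0.2,1,0],1]
    - [[0,0,0.9],[-0.2,1,0],1]
    - [[0,0,0.9],[-0.2,1,0],1]
    - [[0,0,0.9],[-0.2,1,0],1]
    - [[0,0,0.9],[-0.2,1,0],1]
    - [[0,0,0.9],[-0.2,1,0],1]

```text
t: 44.5
tool_pos: [0.5175, 0.1548, 0.3776]
tool_rot: [0.918, 1.359, -0.892]
contact_force: [0.6, 0.4, -1.1]
opening: 0.0855
```

```bash
python3 - <<'E'
from h import *
go([.415,.375,.205],YAW)
im,d=get_image('wrist');cv2.imwrite('pics/w13.png',im)
im,d=get_image('top');cv2.imwrite('pics/top2.png',cv2.resize(im[90:300,190:480],None,fx=2.5,fy=2.5))
E
```

```text
t 44.5 pos [0.5175 0.1548 0.3776] jaw ang -1.1669 x axis [ 0.021  0.005 -1.   ] open 0.0855 F [ 0.6  0.4 -1.1] q [ 0.15 -0.14  1.84  0.    1.42  1.32]
 turn units [-0.15  0.16 10.15]
 turn units [  0.19   0.18 -21.26]
 turn units [  0.19   0.18 -21.26]
 shift units [-5.12 11.01 -8.63]
```

View pics/w13.png

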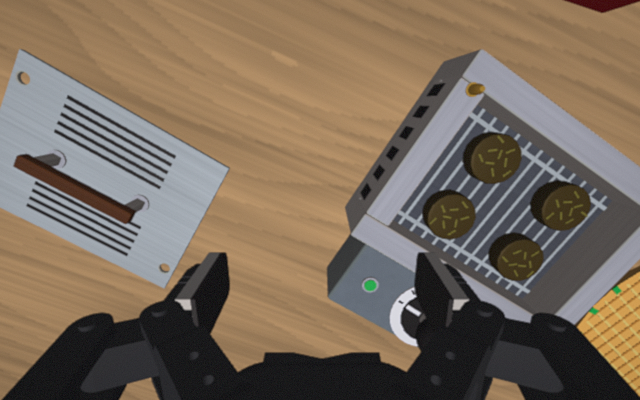

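View pics/top2.png

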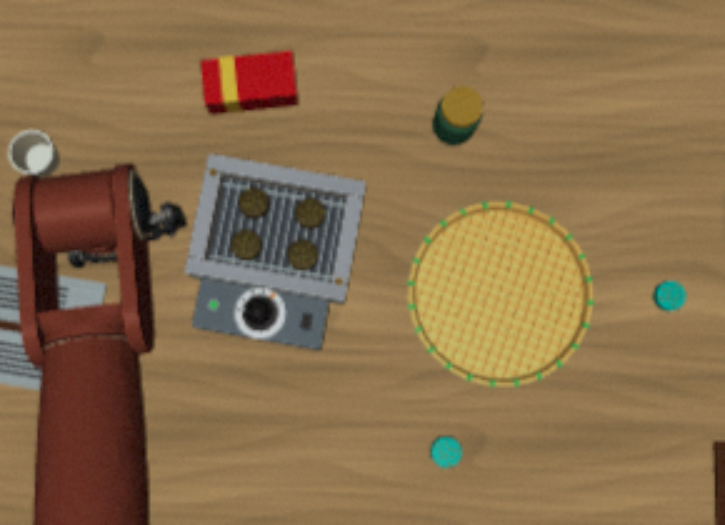

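All four cakes lie flat and apart on the rack, and the tray is empty. Next I'll fetch the cover.

Request:
carry_out:
  increments:
    - [[-0.1,0.16,0.85],[-0.42,0.9,0],1]
    - [[0,0,0.85],[-0.42,0.9,0],1]
    - [[0,0,0.85],[-0.42,0.9,0],1]
    - [[0,0,0.85],[-0.42,0.9,0],1]
    - [[0,0,0.85],[-0.42,0.9,0],1]
    - [[0,0,0.85],[-0.42,0.9,0],1]
    - [[0,0,0.85],[-0.42,0.9,0],1]
    - [[0,0,0.85],[-0.42,0.9,0],1]

```text
t: 45.4
tool_pos: [0.45, 0.2983, 0.3826]
tool_rot: [0.377, 1.525, -0.375]
contact_force: [0.3, -0.6, -0.2]
opening: 0.0853
```

Request:
carry_out:
  increments:
    - [[0,0,0.85],[-0.42,0.9,0],1]
    - [[0,0,0.85],[-0.42,0.9,0],1]
    - [[0,0,0.85],[-0.42,0.9,0],1]
    - [[0,0,0.85],[-0.42,0.9,0],1]
    - [[0,0,0],[-0.2,0.4,0],1]
    - [[0,0,0],[0,0,0],1]

```text
t: 46.0
tool_pos: [0.4123, 0.3792, 0.3859]
tool_rot: [0.111, 1.552, -0.105]
contact_force: [0.5, -0.4, 0.1]
opening: 0.0857
```

```bash
python3 - <<'E'
from h import *
go([.414,.374,.2],YAW)
c=cal('wrist'); im,d=get_image('wrist'); cv2.imwrite('pics/w14.png',im); P=cloud(c,d)
z=P[...,2]
m=(z>.036)&(z<.05)
n,l,s,ce=cv2.connectedComponentsWithStats(m.astype(np.uint8)); 
for i in range(1,n):
    if s[i,4]>300:
        q=P[l==i]; print(ce[i],s[i,4],q.mean(0),cv2.minAreaRect((q[:,:2]*1000).astype(np.float32)))
E
```

```text
t 46.0 pos [0.4123 0.3792 0.3859] jaw ang -0.1377 x axis [ 0.016  0.002 -1.   ] open 0.0857 F [ 0.5 -0.4  0.1] q [ 0.61 -0.09  1.79 -0.01  1.43  0.75]
 turn units [-0.02  0.16 -0.14]
 turn units [-0.26 -0.04 31.27]
 turn units [-0.26 -0.04 31.27]
 shift units [ 0.09 -0.26 -9.3 ]
[319.37564767 174.21502591] 1544 [0.41556514 0.37910759 0.04430819] ((415.4095764160156, 375.73187255859375), (115.9234848022461, 13.40540885925293), 81.65909576416016)
[555.1402439  150.67886179] 492 [0.64990398 0.37035747 0.04305657] ((654.7496948242188, 367.8502502441406), (62.47429656982422, 25.084264755249023), 70.87646484375)
[599.72406417 160.32834225] 935 [0.69517481 0.35417595 0.04329223] ((688.4850463867188, 354.97845458984375), (58.32227325439453, 32.868167877197266), 66.39875030517578)
[626.3256351  359.22170901] 433 [0.75880031 0.0934782  0.04279388] ((758.4024047851562, 90.46920776367188), (46.78030014038086, 22.40995216369629), 64.335205078125)
```

View pics/w14.png

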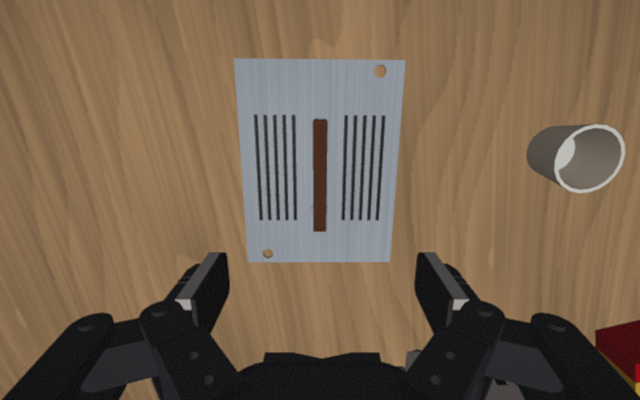

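Request:
carry_out:
  increments:
    - [[0,0.16,-0.08],[0.1,-0.25,-1],1]
    - [[0,0,0],[0,0,-1],1]
    - [[0,0,0],[0,0,-1],1]
    - [[0,0,0],[0,0,-1],1]
    - [[0,0,0],[0,0,-1],1]
    - [[0,0,0],[0,0,-1],1]
    - [[0,0,0],[0,0,-1],1]
    - [[0,0,0],[0,0,0],1]

```text
t: 46.85
tool_pos: [0.4163, 0.3626, 0.2311]
tool_rot: [0.127, 1.575, -0.137]
contact_force: [-0.5, 0.7, -0.4]
opening: 0.0855
```

```bash
python3 - <<'E'
from h import *
go([.4147,.3745,.196],-.146)
E
```

```text
t 46.85 pos [0.4163 0.3626 0.2311] jaw ang -0.1681 x axis [-0.009 -0.006 -1.   ] open 0.0855 F [-0.5  0.7 -0.4] q [0.58 0.06 1.92 0.   1.18 0.75]
 turn units [ 0.06 -0.09  0.22]
 turn units [ -0.14  -0.09 -31.19]
 turn units [ -0.14  -0.09 -31.19]
 shift units [-0.08  0.6  -1.76]
```

Request:
carry_out:
  increments:
    - [[0.06,-0.09,0.22],[-0.08,0.6,-0.3],1]
    - [[0,0,0],[0,0,-0.7],1]
    - [[0,0,0],[0,0,-0.6],1]
    - [[0,0,0],[0,0,0],1]

```text
t: 47.25
tool_pos: [0.4156, 0.3743, 0.1971]
tool_rot: [0.117, 1.566, -0.115]
contact_force: [0.2, -1.0, -0.1]
opening: 0.0856
```

```bash
python3 - <<'E'
from h import *
go([.4147,.3745,.196],-.146)
E
```

```text
t 47.25 pos [0.4156 0.3743 0.1971] jaw ang -0.1477 x axis [ 0.001  0.001 -1.   ] open 0.0856 F [ 0.2 -1.  -0.1] q [0.6  0.12 1.91 0.   1.11 0.75]
 turn units [-0.01  0.01  0.02]
 turn units [ 2.00e-02  2.00e-02 -3.14e+01]
 turn units [ 2.00e-02  2.00e-02 -3.14e+01]
 shift units [-0.05  0.01 -0.06]
```

Request:
carry_out:
  increments:
    - [[0,0,0],[-0.05,0,-0.05],0]
    - [[0,0,0],[0,0,0],0]
    - [[0,0,0],[0,0,0],0]
    - [[0,0,0],[0,0,0],0]
    - [[0,0,0],[0,0,0],0]
    - [[0,0,0],[0,0,0],0]
    - [[0,0,0],[0,0,0],0]
  squeeze: 90

```text
t: 47.95
tool_pos: [0.4153, 0.375, 0.1982]
tool_rot: [0.119, 1.564, -0.113]
contact_force: [0.1, 0.2, -0.9]
opening: 0.0121
```

```bash
python3 - <<'E'
from h import *
go([.4147,.3745,.196],-.146)
E
```

```text
t 47.95 pos [0.4153 0.375  0.1982] jaw ang -0.1475 x axis [ 0.004  0.003 -1.   ] open 0.0121 F [ 0.1  0.2 -0.9] q [0.6  0.12 1.91 0.   1.1  0.75]
 turn units [-0.03  0.04  0.01]
 turn units [  0.07   0.05 -31.4 ]
 turn units [  0.07   0.05 -31.4 ]
 shift units [-0.03 -0.02 -0.11]
```

Request:
carry_out:
  increments:
    - [[0,0,0],[0,0,0.5],0]
    - [[0,0,0],[0,0,1],0]
    - [[0,0,0],[0,0,1],0]
    - [[0,0,0],[0,0,1],0]
    - [[0,0,0],[0,0,1],0]
    - [[0,0,0],[0,0,1],0]
    - [[0,0,0],[0,0,1],0]
    - [[0,0,0],[0,0,1],0]

```text
t: 48.75
tool_pos: [0.4102, 0.3714, 0.3461]
tool_rot: [0.108, 1.58, -0.124]
contact_force: [0.3, -0.4, -3.4]
opening: 0.0122
```

Request:
carry_out:
  increments:
    - [[0,0,0],[0.6,-0.9,0.6],0]
    - [[0,0,0],[0.6,-0.9,0],0]
    - [[0,0,0],[0.6,-0.9,0],0]
    - [[0,0,0],[0.6,-0.9,0],0]
    - [[0,0,0],[0.6,-0.9,0],0]
    - [[0,0,0],[0.6,-0.9,0],0]
    - [[0,0,0],[0.6,-0.9,0],0]
    - [[0,0,0],[0.6,-0.9,0],0]

```text
t: 49.55
tool_pos: [0.5053, 0.2233, 0.3624]
tool_rot: [0.105, 1.581, -0.118]
contact_force: [-0.1, 0.9, -4.0]
opening: 0.0116
```

```bash
python3 - <<'E'
from h import *
go([.5653,-.013,.34],-.1513)
E
```

```text
t 49.55 pos [0.5053 0.2233 0.3624] jaw ang -0.1419 x axis [-0.014 -0.007 -1.   ] open 0.0116 F [-0.1  0.9 -4. ] q [ 0.28 -0.09  1.82 -0.    1.42  0.42]
 turn units [ 0.07 -0.14 -0.09]
 turn units [ 0.22  0.11 31.32]
 turn units [ 0.22  0.11 31.32]
 shift units [  3.   -11.81  -1.12]
```

Request:
carry_out:
  increments:
    - [[0.07,-0.14,-0.05],[0.25,-1,0],0]
    - [[0,0,0],[0.25,-1,0],0]
    - [[0,0,0],[0.25,-1,0],0]
    - [[0,0,0],[0.25,-1,0],0]
    - [[0,0,0],[0.25,-1,0],0]
    - [[0,0,0],[0.25,-1,0],0]
    - [[0,0,0],[0.25,-1,0],0]
    - [[0,0,0],[0.25,-1,0],0]

```text
t: 50.35
tool_pos: [0.5435, 0.056, 0.3595]
tool_rot: [0.115, 1.577, -0.117]
contact_force: [-0.5, -0.2, -3.7]
opening: 0.0121
```

Request:
carry_out:
  increments:
    - [[0,0,0],[0.25,-1,0],0]
    - [[0,0,0],[0.25,-1,0],0]
    - [[0,0,0],[0.25,-1,0],0]
    - [[0,0,0],[0.1,-0.5,0],0]
    - [[0,0,0],[0,0,0],0]

```text
t: 50.85
tool_pos: [0.5592, -0.0186, 0.3579]
tool_rot: [0.118, 1.583, -0.119]
contact_force: [0.5, 0.3, -3.0]
opening: 0.0121
```

```bash
python3 - <<'E'
from h import *
go([.5653,-.013,.31],-.1513)
im,d=get_image('wrist'); cv2.imwrite('pics/w15.png',im)
E
```

```text
t 50.85 pos [ 0.5592 -0.0186  0.3579] jaw ang -0.1506 x axis [-0.016  0.    -1.   ] open 0.0121 F [ 0.5  0.3 -3. ] q [-0.17 -0.07  1.81 -0.    1.41 -0.01]
 turn units [-0.   -0.16 -0.01]
 turn units [ 0.25 -0.   31.41]
 turn units [ 0.25 -0.   31.41]
 shift units [ 0.31  0.28 -2.39]
```

View pics/w15.png

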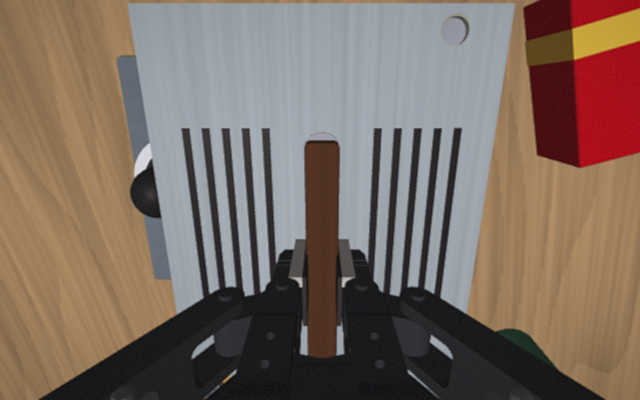

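The cover sits in the grip as it did when first lifted, with its hole at (455,29) now and (454,28) then. Next I'll align it and lower it.

Request:
carry_out:
  increments:
    - [[0,-0.16,0],[0.31,0.28,-0.5],0]
    - [[0,0,0],[0,0,-0.8],0]
    - [[0,0,0],[0,0,-0.3],0]
    - [[0,0,0],[0,0,0],0]

```text
t: 51.3
tool_pos: [0.5641, -0.0097, 0.3236]
tool_rot: [0.117, 1.57, -0.114]
contact_force: [-0.4, 0.0, -3.7]
opening: 0.0119
```

```bash
python3 - <<'E'
from h import *
go([.5653,-.013,.31],-.1513)
E
```

```text
t 51.3 pos [ 0.5641 -0.0097  0.3236] jaw ang -0.1471 x axis [-0.002  0.002 -1.   ] open 0.0119 F [-0.4  0.  -3.7] q [-0.15 -0.03  1.83  0.    1.34 -0.  ]
 turn units [-0.02 -0.02 -0.04]
 turn units [ 4.000e-02 -3.000e-02  3.137e+01]
 turn units [ 4.000e-02 -3.000e-02  3.137e+01]
 shift units [ 0.06 -0.17 -0.68]
```

Request:
carry_out:
  increments:
    - [[-0.02,-0.02,-0.04],[0.06,-0.17,-0.25],0]
    - [[0,0,0],[0,0,-0.25],0]
    - [[0,0,0],[0,0,0],0]

```text
t: 51.6
tool_pos: [0.5651, -0.0129, 0.3127]
tool_rot: [0.118, 1.569, -0.118]
contact_force: [-0.5, -0.3, -4.3]
opening: 0.0119
```

```bash
python3 - <<'E'
from h import *
go([.5653,-.013,.288],-.1513)
E
```

```text
t 51.6 pos [ 0.5651 -0.0129  0.3127] jaw ang -0.1507 x axis [-0.001 -0.    -1.   ] open 0.0119 F [-0.5 -0.3 -4.3] q [-0.15 -0.01  1.84 -0.    1.32 -0.  ]
 turn units [ 0.   -0.01 -0.01]
 turn units [2.000e-02 0.000e+00 3.141e+01]
 turn units [2.000e-02 0.000e+00 3.141e+01]
 shift units [ 0.01 -0.01 -1.24]
```

Request:
carry_out:
  increments:
    - [[0,0,0],[0,0,-0.25],0]
    - [[0,0,0],[0,0,-0.25],0]
    - [[0,0,0],[0,0,-0.1],0]

```text
t: 51.9
tool_pos: [0.5654, -0.0132, 0.3009]
tool_rot: [0.118, 1.567, -0.119]
contact_force: [-0.1, -0.3, -3.8]
opening: 0.0117
```

```bash
python3 - <<'E'
from h import *
go([.5653,-.013,.288],-.1513)
E
```

```text
t 51.9 pos [ 0.5654 -0.0132  0.3009] jaw ang -0.1511 x axis [ 0.001 -0.    -1.   ] open 0.0117 F [-0.1 -0.3 -3.8] q [-0.15 -0.    1.85 -0.    1.3  -0.  ]
 turn units [ 0.    0.01 -0.  ]
 turn units [-1.000e-02  0.000e+00  3.141e+01]
 turn units [-1.000e-02  0.000e+00  3.141e+01]
 shift units [-0.01  0.01 -0.64]
```

Request:
carry_out:
  increments:
    - [[0,0,0],[0,0,-0.2],0]
    - [[0,0,0],[0,0,-0.2],0]

```text
t: 52.1
tool_pos: [0.5656, -0.0132, 0.2927]
tool_rot: [0.118, 1.566, -0.119]
contact_force: [-0.3, 0.6, -3.1]
opening: 0.0121
```

Request:
carry_out:
  increments:
    - [[0,0,0],[0,0,-0.15],0]
    - [[0,0,0],[0,0,-0.15],0]

```text
t: 52.3
tool_pos: [0.5658, -0.0132, 0.2881]
tool_rot: [0.118, 1.567, -0.119]
contact_force: [-11.3, 1.5, 19.8]
opening: 0.012
```

```bash
python3 - <<'E'
from h import *
go([.5653,-.013,.288],-.1513)
E
```

```text
t 52.3 pos [ 0.5658 -0.0132  0.2881] jaw ang -0.1511 x axis [ 0. -0. -1.] open 0.012 F [-11.3   1.5  19.8] q [-0.15  0.01  1.85 -0.    1.27 -0.  ]
 turn units [ 0.  0. -0.]
 turn units [-1.000e-02  1.000e-02  3.141e+01]
 turn units [-1.000e-02  1.000e-02  3.141e+01]
 shift units [-0.03  0.01 -0.  ]
```

It made contact at z = 0.288, which is the seated height. I'll release it, lift and check.

Request:
carry_out:
  increments:
    - [[0,0,0],[0,0,0.03],1]
    - [[0,0,0],[0,0,0],1]
    - [[0,0,0],[0,0,0],1]
    - [[0,0,0],[0,0,0],1]
    - [[0,0,0],[0,0,0],1]

```text
t: 52.8
tool_pos: [0.5675, -0.0134, 0.2923]
tool_rot: [0.118, 1.56, -0.119]
contact_force: [0.1, 0.3, -0.3]
opening: 0.083
```

Request:
carry_out:
  increments:
    - [[0,0,0],[0,0,0.5],1]
    - [[0,0,0],[0,0,1],1]
    - [[0,0,0],[0,0,1],1]
    - [[0,0,0],[0,0,1],1]
    - [[0,0,0],[0,0,1],1]
    - [[0,0,0],[0,0,1],1]
    - [[0,0,0],[0,0,0],1]

```text
t: 53.5
tool_pos: [0.5665, -0.0133, 0.4096]
tool_rot: [0.118, 1.559, -0.119]
contact_force: [0.2, 1.0, -0.2]
opening: 0.0853
```

```bash
python3 - <<'E'
from h import *
go([*rw(-.126,0),.35],YAW)
c=cal('wrist'); im,d=get_image('wrist'); cv2.imwrite('pics/w16.png',im); P=cloud(c,d)
z=P[...,2]
m=(z>.126)&(z<.14); m[:, :230]=0; m[300:]=0
q=P[m]; print(q.mean(0),cv2.minAreaRect((q[:,:2]*1000).astype(np.float32)))
# plate plane
for u,v in [(230,80),(230,250),(300,60),(400,240),(400,120),(330,270)]: print((u,v),P[v,u].round(4))
m=(z>.085)&(z<.1); m[290:]=0
q=P[m]; A=np.c_[q[:,:2]-q[:,:2].mean(0),np.ones(len(q))]; s=np.linalg.lstsq(A,q[:,2],rcond=None)[0]; print('plane',s)
E
```

```text
t 53.5 pos [ 0.5665 -0.0133  0.4096] jaw ang -0.151 x axis [ 0.009 -0.002 -1.   ] open 0.0853 F [ 0.2  1.  -0.2] q [-0.15 -0.09  1.75 -0.    1.48 -0.  ]
 turn units [ 0.02  0.09 -0.01]
 turn units [-1.300e-01  3.000e-02  3.141e+01]
 turn units [-1.300e-01  3.000e-02  3.141e+01]
 shift units [-6.24  0.95 -2.98]
[ 0.56657427 -0.00892171  0.13430551] ((565.8336791992188, -12.58072280883789), (114.97813415527344, 13.707891464233398), 81.565185546875)
(230, 80) [0.5069 0.0838 0.0942]
(230, 250) [ 0.4698 -0.0697  0.0938]
(300, 60) [0.5672 0.0901 0.0954]
(400, 240) [ 0.6357 -0.0841  0.0951]
(400, 120) [0.6446 0.0299 0.095 ]
(330, 270) [ 0.5637 -0.1062  0.0952]
plane [ 0.00038569 -0.00199933  0.09441839]
```

View pics/w16.png

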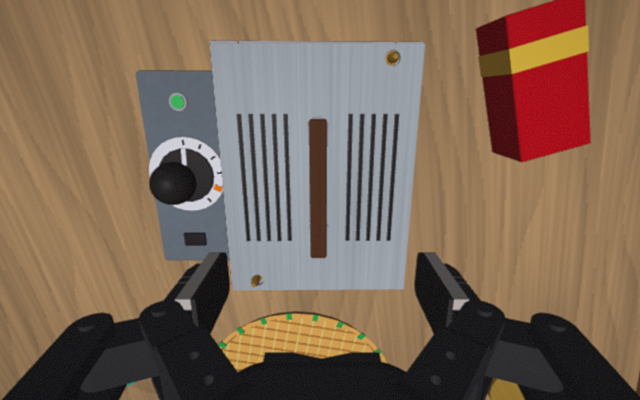

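The cover is home. Both pins show through their holes at (393,58) and (257,281), and the plate is level at 0.0945 m, as at the start. The dial still points at 0. I'll move above the ball with the jaws roughly along y and turn it in two strokes.

Request:
carry_out:
  increments:
    - [[0,0.09,-0.9],[-0.55,0.08,0],1]
    - [[0,0,-0.9],[-0.55,0.08,0],1]
    - [[0,0,-0.9],[-0.55,0.08,0],1]
    - [[0,0,-0.9],[-0.55,0.08,0],1]
    - [[0,0,-0.9],[-0.55,0.08,0],1]
    - [[0,0,-0.9],[-0.55,0.08,0],1]
    - [[0,0,-0.9],[-0.55,0.08,0],1]
    - [[0,0,-0.9],[-0.55,0.08,0],1]

```text
t: 54.35
tool_pos: [0.4734, 0.0001, 0.3951]
tool_rot: [0.704, 1.476, -0.706]
contact_force: [-0.3, 0.0, 0.2]
opening: 0.0856
```

Request:
carry_out:
  increments:
    - [[0,0,-0.9],[-0.55,0.08,0],1]
    - [[0,0,-0.9],[-0.55,0.08,0],0.8]
    - [[0,0,-0.9],[-0.55,0.08,-0.5],0.7]
    - [[0,0,-0.6],[-0.2,0,-1],0.7]
    - [[0,0,0],[0,0,-0.5],0.7]
    - [[0,0,0],[0,0,0],0.7]

```text
t: 54.95
tool_pos: [0.4319, 0.0056, 0.3452]
tool_rot: [0.968, 1.38, -0.971]
contact_force: [-0.1, -0.3, 0.9]
opening: 0.0597
```

```bash
python3 - <<'E'
from h import *
print(rw(-.126,0))
go([*rw(-.126,0),.26],YAW-np.pi/2+.5)
c=cal('wrist'); im,d=get_image('wrist'); cv2.imwrite('pics/w17.png',im); P=cloud(c,d)
z=P[...,2]
m=(z>.11)&(z<.132)&(im.max(2)<80); m[330:]=0; n,l,s,ce=cv2.connectedComponentsWithStats(m.astype(np.uint8))
for i in range(1,n):
    if s[i,4]>200: q=P[l==i]; print(ce[i],s[i,4],q.mean(0),q.max(0),q.min(0))
E
```

```text
[0.44174703 0.00564097]
t 54.95 pos [0.4319 0.0056 0.3452] jaw ang -1.2443 x axis [-0.028  0.018 -0.999] open 0.0597 F [-0.1 -0.3  0.9] q [-0.16 -0.39  2.1   0.01  1.46  1.08]
 turn units [-0.17 -0.28  0.22]
 turn units [ -0.43   0.27 -31.2 ]
 turn units [ -0.43   0.27 -31.2 ]
 shift units [ 0.49  0.   -4.26]
[489.21969697  31.27424242] 660 [ 0.55527107 -0.03867651  0.12727223] [ 0.5601153  -0.00645147  0.13199794] [ 0.55047035 -0.06760864  0.11009074]
[331.7185708  191.77062197] 2267 [0.44441598 0.00861455 0.11991863] [0.45941531 0.02575572 0.12700546] [ 0.4254106  -0.01063553  0.11000874]
```

View pics/w17.png

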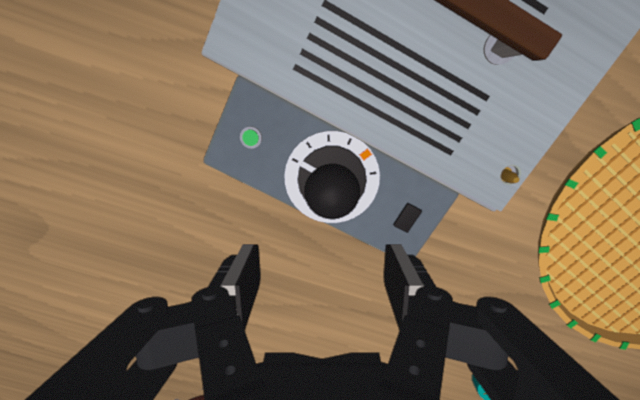

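The picture shows the ball at (332,190), the pointer at 0 and the orange mark at (365,155). Its centre measures about (0.442,0.006), which fits.

Request:
carry_out:
  increments:
    - [[-0.17,-0.28,0.2],[0.5,0.03,-0.3],0.7]
    - [[0,0,0],[0,0,-1],0.7]
    - [[0,0,0],[0,0,-0.4],0.7]
    - [[0,0,0],[0,0,0],0.7]

```text
t: 55.4
tool_pos: [0.4442, 0.0059, 0.3136]
tool_rot: [0.948, 1.35, -0.944]
contact_force: [-0.3, 0.4, 1.1]
opening: 0.0595
```

```bash
python3 - <<'E'
from h import *
go([.442,.006,.26],YAW-np.pi/2+.5)
E
```

```text
t 55.4 pos [0.4442 0.0059 0.3136] jaw ang -1.2202 x axis [ 0.006 -0.001 -1.   ] open 0.0595 F [-0.3  0.4  1.1] q [-0.15 -0.33  2.11 -0.    1.35  1.07]
 turn units [ 0.01  0.06 -0.02]
 turn units [-9.000e-02  2.000e-02  3.139e+01]
 turn units [-9.000e-02  2.000e-02  3.139e+01]
 shift units [-0.11  0.01 -2.68]
```

Request:
carry_out:
  increments:
    - [[0,0.06,0],[-0.11,0,-1],0.7]
    - [[0,0,0],[0,0,-1],0.7]
    - [[0,0,0],[0,0,-0.4],0.7]
    - [[0,0,0],[0,0,0],0.7]

```text
t: 55.8
tool_pos: [0.4441, 0.0055, 0.269]
tool_rot: [0.947, 1.349, -0.944]
contact_force: [-0.4, -0.0, -0.0]
opening: 0.0597
```

```bash
python3 - <<'E'
from h import *
go([.442,.006,.26],YAW-np.pi/2+.5)
E
```

```text
t 55.8 pos [0.4441 0.0055 0.269 ] jaw ang -1.2192 x axis [ 0.006 -0.002 -1.   ] open 0.0597 F [-0.4 -0.  -0. ] q [-0.16 -0.28  2.15 -0.    1.26  1.06]
 turn units [ 0.02  0.06 -0.03]
 turn units [-9.000e-02  3.000e-02  3.138e+01]
 turn units [-9.000e-02  3.000e-02  3.138e+01]
 shift units [-0.1   0.02 -0.45]
```

Request:
carry_out:
  increments:
    - [[0,0.05,0],[-0.1,0.02,-0.45],0.7]
    - [[0,0,0],[0,0,-0.1],0.7]
    - [[0,0,0],[0,0,0],0]
    - [[0,0,0],[0,0,0],0]
    - [[0,0,0],[0,0,0],0]
    - [[0,0,0],[0,0,0],0]
  squeeze: 40

```text
t: 56.4
tool_pos: [0.4425, 0.0077, 0.261]
tool_rot: [0.951, 1.358, -0.942]
contact_force: [1.3, -1.1, -3.7]
opening: 0.0361
```

```bash
python3 - <<'E'
from h import *
go([.442,.006,.26],YAW-np.pi/2+.5)
im,d=get_image('wrist'); cv2.imwrite('pics/w18.png',im)
E
```

```text
t 56.4 pos [0.4425 0.0077 0.261 ] jaw ang -1.2192 x axis [ 0.001  0.006 -1.   ] open 0.0361 F [ 1.3 -1.1 -3.7] q [-0.15 -0.27  2.16  0.01  1.25  1.06]
 turn units [-0.06  0.01 -0.03]
 turn units [-1.000e-02 -9.000e-02  3.138e+01]
 turn units [-1.000e-02 -9.000e-02  3.138e+01]
 shift units [-0.03 -0.08 -0.05]
```

View pics/w18.png

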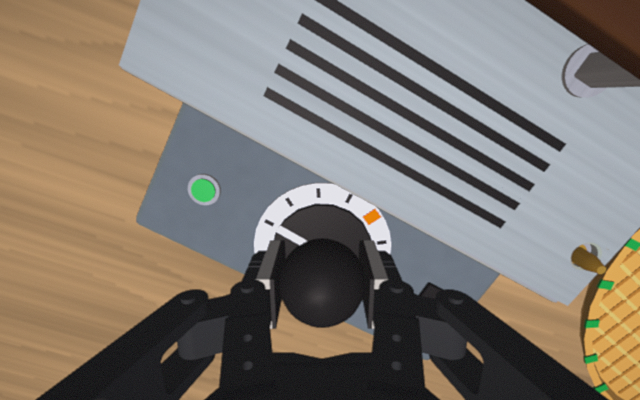

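The ball is gripped across its widest part; the opening reads 36.1 mm plus the usual 1.6 mm offset. First stroke now.

Request:
carry_out:
  increments:
    - [[0,0,-0.7],[0,-0.05,0],0]
    - [[0,0,-0.7],[0,0,0],0]
    - [[0,0,-0.7],[0,0,0],0]
    - [[0,0,-0.7],[0,0,0],0]
    - [[0,0,-0.7],[0,0,0],0]
    - [[0,0,-0.7],[0,0,0],0]

```text
t: 57.05
tool_pos: [0.4423, 0.0066, 0.261]
tool_rot: [1.278, 1.171, -1.266]
contact_force: [0.6, -0.2, -1.3]
opening: 0.0362
```

```bash
python3 - <<'E'
from h import *
go([.442,.006,.26],YAW-np.pi/2-.5)
E
```

```text
t 57.05 pos [0.4423 0.0066 0.261 ] jaw ang -1.6559 x axis [ 0.003  0.007 -1.   ] open 0.0362 F [ 0.6 -0.2 -1.3] q [-0.16 -0.27  2.16  0.01  1.25  1.5 ]
 turn units [-0.06  0.05 -5.67]
 turn units [-0.06 -0.08 25.75]
 turn units [-0.06 -0.08 25.75]
 shift units [-0.02 -0.03 -0.05]
```

Request:
carry_out:
  increments:
    - [[-0.05,0.05,-0.7],[0,0,0],0]
    - [[0,0,-0.7],[0,0,0],0]
    - [[0,0,-0.7],[0,0,0],0]
    - [[0,0,-0.7],[0,0,0],0]
    - [[0,0,-0.7],[0,0,0],0]
    - [[0,0,-0.7],[0,0,0],0]
    - [[0,0,-0.7],[0,0,0],0]
    - [[0,0,0],[0,0,0],0]

```text
t: 57.85
tool_pos: [0.4424, 0.0062, 0.261]
tool_rot: [1.637, 0.868, -1.633]
contact_force: [-0.4, -0.1, -0.8]
opening: 0.0362
```

```bash
python3 - <<'E'
from h import *
go([.442,.006,.26],YAW-np.pi/2-.5)
im,d=get_image('wrist'); cv2.imwrite('pics/w19.png',im)
E
```

```text
t 57.85 pos [0.4424 0.0062 0.261 ] jaw ang -2.1682 x axis [ 0.     0.003 -1.   ] open 0.0362 F [-0.4 -0.1 -0.8] q [-0.16 -0.27  2.16  0.    1.25  2.01]
 turn units [-0.03  0.   -0.54]
 turn units [-0.   -0.05 30.87]
 turn units [-0.   -0.05 30.87]
 shift units [-0.02 -0.01 -0.05]
```

View pics/w19.png

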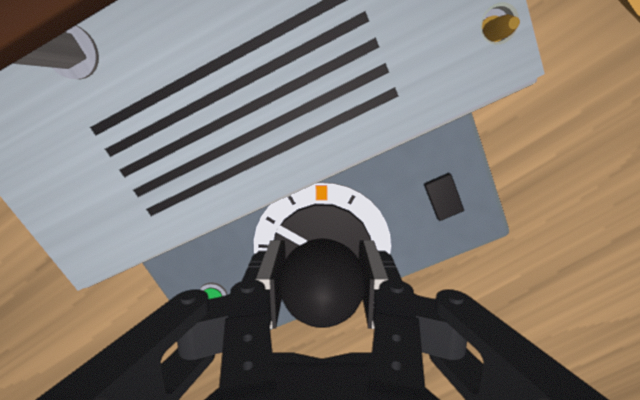

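The pointer moved with the grip and now sits near the 1.0 tick. I'll open, turn back in place and regrip.

Request:
carry_out:
  increments:
    - [[0,0,0],[0,0,0],0.65]
    - [[0,0,0],[0,0,0],0.65]
    - [[0,0,0],[0,0,0],0.65]
    - [[0,0,0.8],[0,0,0],0.65]
    - [[0,0,0.8],[0,0,0],0.65]
    - [[0,0,0.8],[0,0,0],0.65]
    - [[0,0,0.8],[0,0,0],0.65]
    - [[0,0,0.8],[0,0,0],0.65]

```text
t: 58.7
tool_pos: [0.4439, 0.0058, 0.2637]
tool_rot: [1.342, 1.121, -1.333]
contact_force: [-0.0, 0.5, 0.3]
opening: 0.0556
```

```bash
python3 - <<'E'
from h import *
go([.442,.006,.26],-1.15)
E
```

```text
t 58.7 pos [0.4439 0.0058 0.2637] jaw ang -1.7465 x axis [ 0.004  0.003 -1.   ] open 0.0556 F [-0.   0.5  0.3] q [-0.16 -0.27  2.15  0.    1.25  1.59]
 turn units [-0.04  0.03  5.96]
 turn units [  0.04   0.06 -25.45]
 turn units [  0.04   0.06 -25.45]
 shift units [-0.09  0.01 -0.18]
```

Request:
carry_out:
  increments:
    - [[0,0,0.8],[-0.05,0,-0.05],0.65]
    - [[0,0,0.8],[0,0,0],0.65]
    - [[0,0,0.8],[0,0,0],0.65]
    - [[0,0,0.8],[0,0,0],0.65]
    - [[0,0,0.8],[0,0,0],0.65]
    - [[0,0,0.8],[0,0,0],0.65]
    - [[0,0,0.8],[0,0,0],0.65]
    - [[0,0,0],[0,0,0],0.65]

```text
t: 59.5
tool_pos: [0.4443, 0.0056, 0.2654]
tool_rot: [0.907, 1.373, -0.894]
contact_force: [-0.7, -0.3, 0.9]
opening: 0.0552
```

```bash
python3 - <<'E'
from h import *
go([.442,.006,.261],-1.15)
E
```

```text
t 59.5 pos [0.4443 0.0056 0.2654] jaw ang -1.1586 x axis [ 0.007  0.005 -1.   ] open 0.0552 F [-0.7 -0.3  0.9] q [-0.16 -0.27  2.15  0.01  1.25  1.  ]
 turn units [-0.05  0.07  0.09]
 turn units [  0.11   0.08 -31.33]
 turn units [  0.11   0.08 -31.33]
 shift units [-0.12  0.02 -0.22]
```

Request:
carry_out:
  increments:
    - [[-0.05,0.07,0],[-0.1,0.02,-0.22],0.65]
    - [[0,0,0],[0,0,-0.05],0]
    - [[0,0,0],[0,0,0],0]
    - [[0,0,0],[0,0,0],0]
    - [[0,0,0],[0,0,0],0]

```text
t: 60.0
tool_pos: [0.442, 0.0074, 0.2609]
tool_rot: [0.906, 1.381, -0.903]
contact_force: [0.2, -1.0, 0.1]
opening: 0.0357
```

```bash
python3 - <<'E'
from h import *
go([.442,.006,.261],-2.2)
im,d=get_image('wrist'); cv2.imwrite('pics/w20.png',im)
E
```

```text
t 60.0 pos [0.442  0.0074 0.2609] jaw ang -1.1629 x axis [-0.004  0.005 -1.   ] open 0.0357 F [ 0.2 -1.   0.1] q [-0.15 -0.27  2.16  0.    1.26  1.01]
 turn units [-7.000e-02 -1.000e-02 -1.037e+01]
 turn units [ 1.000e-02 -8.000e-02  2.104e+01]
 turn units [ 1.000e-02 -8.000e-02  2.104e+01]
 shift units [ 0.   -0.07  0.  ]
```

View pics/w20.png

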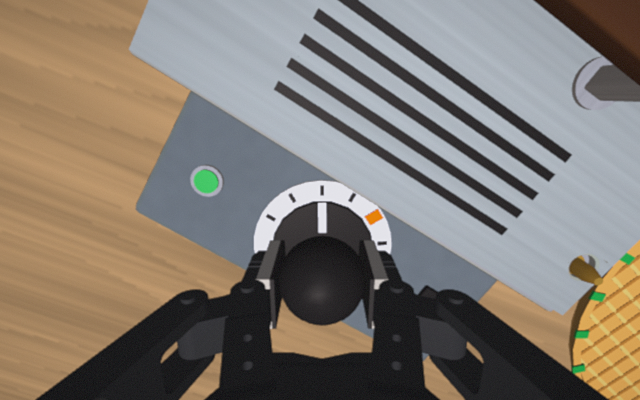

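Request:
carry_out:
  increments:
    - [[-0.05,0,-0.7],[0,-0.06,0],0]
    - [[0,0,-0.7],[0,0,0],0]
    - [[0,0,-0.7],[0,0,0],0]
    - [[0,0,-0.7],[0,0,0],0]
    - [[0,0,-0.7],[0,0,0],0]
    - [[0,0,-0.7],[0,0,0],0]
    - [[0,0,-0.7],[0,0,0],0]
    - [[0,0,0],[0,0,0],0]

```text
t: 60.85
tool_pos: [0.4419, 0.0067, 0.2609]
tool_rot: [1.291, 1.164, -1.286]
contact_force: [-0.6, 1.0, 1.1]
opening: 0.0359
```

Request:
carry_out:
  increments:
    - [[0,0,-0.7],[0,0,0],0]
    - [[0,0,-0.7],[0,0,0],0]
    - [[0,0,-0.7],[0,0,0],0]
    - [[0,0,-0.7],[0,0,0],0]
    - [[0,0,-0.7],[0,0,0],0]
    - [[0,0,-0.7],[0,0,0],0]
    - [[0,0,0],[0,0,0],0]

```text
t: 61.55
tool_pos: [0.4417, 0.0063, 0.2609]
tool_rot: [1.594, 0.916, -1.59]
contact_force: [-0.5, 0.1, 2.0]
opening: 0.036
```

```bash
python3 - <<'E'
from h import *
go([.442,.006,.261],-2.2)
im,d=get_image('wrist'); cv2.imwrite('pics/w21.png',im); c=cal('wrist'); P=cloud(c,d)
cv2.imwrite('pics/w21c.png',cv2.resize(im[160:300,220:420],None,fx=4,fy=4,interpolation=cv2.INTER_CUBIC))
D=rw(-.126,0); 
m=np.linalg.norm(P[...,:2]-D,axis=-1)<.04
hsv=cv2.cvtColor(im,cv2.COLOR_BGR2HSV)
o=m&(hsv[...,0]<20)&(hsv[...,1]>150)&(hsv[...,2]>120)
q=P[o]; 
def ang(p): 
    v=np.array(p[:2])-D; return -( np.arctan2(v[1],v[0])-(YAW+np.pi/2))
print('orange',o.sum(),q.mean(0),ang(q.mean(0)), np.linalg.norm(q.mean(0)[:2]-D))
r=np.linalg.norm(P[...,:2]-D,axis=-1)
w=(im.min(2)>150)&(r<.0235)&(P[...,2]>.07)&(P[...,2]<.1)
q=P[w]; print('pointer',w.sum(), q.mean(0) if len(q) else 0)
if len(q): print(np.percentile([ang(p) for p in q],[5,50,95]), np.percentile(q[:,2],[5,50,95]))
E
```

```text
t 61.55 pos [0.4417 0.0063 0.2609] jaw ang -2.1036 x axis [-0.002  0.008 -1.   ] open 0.036 F [-0.5  0.1  2. ] q [-0.16 -0.27  2.16  0.01  1.25  1.94]
 turn units [-0.08 -0.01 -0.96]
 turn units [ 2.000e-02 -1.200e-01  3.045e+01]
 turn units [ 2.000e-02 -1.200e-01  3.045e+01]
 shift units [ 0.01 -0.01  0.  ]
orange 140 [ 0.46710506 -0.01009441  0.0761576 ] 1.9744739405439862 0.029843452299308584
pointer 245 [ 0.45608304 -0.00171226  0.08033149]
[1.73055304 1.89488598 2.0193243 ] [0.07935655 0.08033074 0.08136651]
```

View pics/w21c.png

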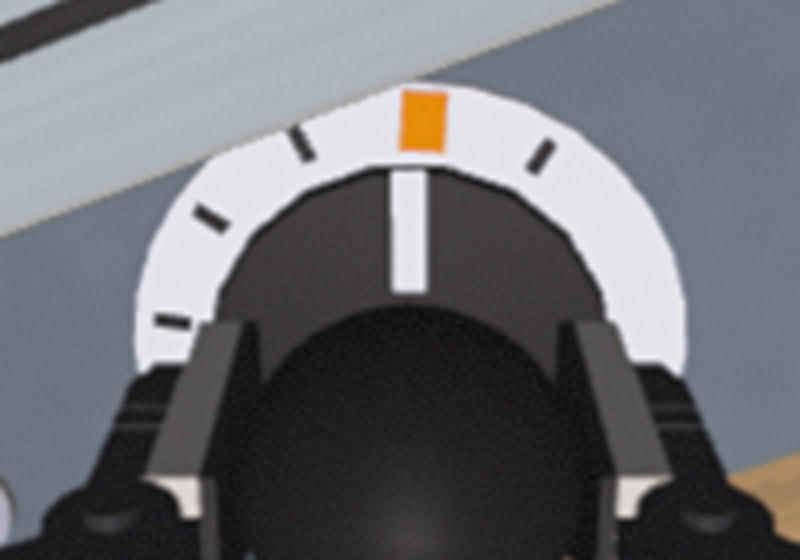

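The crop shows the pointer about 0.08–0.1 rad short of the orange mark. I'll turn a bit more.

Request:
carry_out:
  increments:
    - [[-0.05,0,-0.5],[0,0,0],0]
    - [[0,0,-0.4],[0,0,0],0]
    - [[0,0,0],[0,0,0],0]

```text
t: 61.9
tool_pos: [0.4417, 0.0067, 0.2609]
tool_rot: [1.651, 0.856, -1.649]
contact_force: [-2.0, -0.1, 1.3]
opening: 0.036
```

```bash
cat > dial.py <<'E'
from h import *
def dial(name):
    im,d=get_image('wrist'); c=cal('wrist'); P=cloud(c,d); cv2.imwrite(name,cv2.resize(im[160:300,220:420],None,fx=4,fy=4,interpolation=cv2.INTER_CUBIC))
    # dial centre from the outer circle of the white face
    z=P[...,2]; D=rw(-.126,0); r=np.linalg.norm(P[...,:2]-D,axis=-1)
    hsv=cv2.cvtColor(im,cv2.COLOR_BGR2HSV)
    o=(r<.04)&(hsv[...,0]<20)&(hsv[...,1]>150)&(hsv[...,2]>120)
    a=lambda v:-(np.arctan2(v[1],v[0])-(YAW+np.pi/2))
    qo=P[o].mean(0)
    w=((im.min(2)>150)&(r<.024)&(z>.07)&(z<.1)).astype(np.uint8)
    n,l,s,ce=cv2.connectedComponentsWithStats(w); k=1+np.argmax(s[1:,4]); q=P[l==k][:,:2]
    wv,V=np.linalg.eigh(np.cov(q.T)); v=V[:,1]; v=v*np.sign(v@(q.mean(0)-D))
    print('orange',a(qo[:2]-D),'pointer mean',a(q.mean(0)-D),'pointer dir',a(v),'len',len(q),'r',np.linalg.norm(q.mean(0)-D),'ctr->orange via pointer',a(qo[:2]-q.mean(0)))
    u0=np.argwhere(l==k).mean(0); u1=np.argwhere(o).mean(0); print('px pointer',u0[::-1],'orange',u1[::-1])
E
python3 - <<'E'
from dial import *
go([.442,.006,.261],-2.2)
dial('pics/w22c.png')
E
```

```text
t 61.9 pos [0.4417 0.0067 0.2609] jaw ang -2.1895 x axis [-0.001  0.005 -1.   ] open 0.036 F [-2.  -0.1  1.3] q [-0.15 -0.27  2.16  0.01  1.25  2.03]
 turn units [-0.05 -0.01 -0.11]
 turn units [ 2.000e-02 -8.000e-02  3.131e+01]
 turn units [ 2.000e-02 -8.000e-02  3.131e+01]
 shift units [ 0.02 -0.03  0.  ]
orange 1.9744605583074533 pointer mean 1.987677945108079 pointer dir 2.0196401686707626 len 249 r 0.016294625209095585 ctr->orange via pointer 1.9586194500035243
px pointer [321.89156627 218.24899598] orange [319.78014184 189.83687943]
```

View pics/w22c.png

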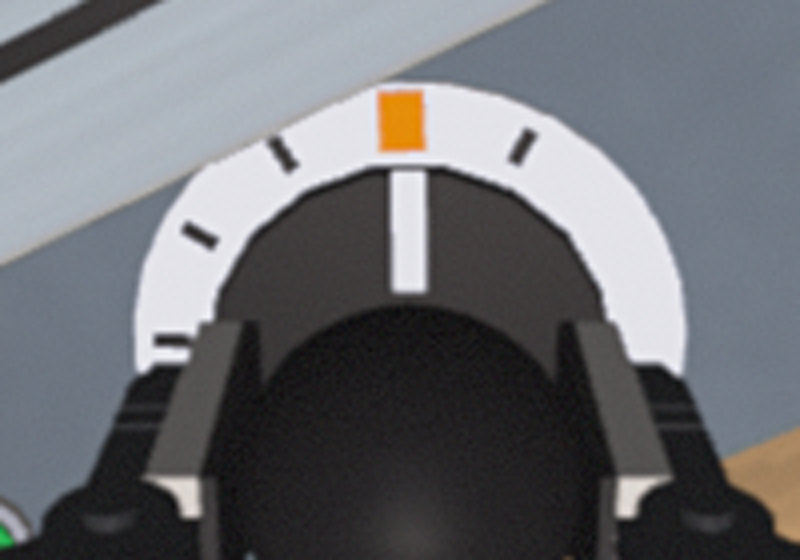

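The pointer is within about 0.03 rad of the orange mark; the grip's turn adds up to 1.98 and the image reads about 2.02. I'll release, rise and check.

Request:
carry_out:
  increments:
    - [[0,0,0],[0,0,0],0.65]
    - [[0,0,0],[0,0,0],0.65]
    - [[0,0,0],[0,0,0],0.65]
    - [[0,0,0],[0,0,0.5],0.65]
    - [[0,0,0],[0,0,1],0.65]
    - [[0,0,0],[0,0,1],0.65]
    - [[0,0,0],[0,0,1],0.65]
    - [[0,0,0],[0,0,1],0.65]

```text
t: 62.75
tool_pos: [0.4401, 0.0067, 0.3522]
tool_rot: [1.644, 0.862, -1.651]
contact_force: [-0.4, 0.6, -0.1]
opening: 0.0555
```

Request:
carry_out:
  increments:
    - [[0,0,0],[0,0,1],0.65]
    - [[0,0,0],[0,0,1],0.65]
    - [[0,0,0],[-0.2,0,0.5],0.65]
    - [[0,0,0],[0,0,0],0.65]

```text
t: 63.15
tool_pos: [0.4361, 0.0067, 0.4108]
tool_rot: [1.648, 0.857, -1.641]
contact_force: [0.1, -0.0, -0.3]
opening: 0.0555
```

```bash
python3 - <<'E'
from dial import *
go([.442,.006,.4],-2.2)
dial('pics/w23c.png')
im,d=get_image('wrist'); cv2.imwrite('pics/w23.png',im)
for n in ('top','scene'):
    im,d=get_image(n); cv2.imwrite(f'pics/{n}9.png',im)
E
```

```text
t 63.15 pos [0.4361 0.0067 0.4108] jaw ang -2.1831 x axis [ 0.002  0.004 -1.   ] open 0.0555 F [ 0.1 -0.  -0.3] q [-0.16 -0.43  2.02  0.    1.55  2.03]
 turn units [-0.04  0.02 -0.17]
 turn units [-0.04 -0.06 31.25]
 turn units [-0.04 -0.06 31.25]
 shift units [ 0.3  -0.03 -0.54]
orange 1.9758829528890829 pointer mean 2.007518026044478 pointer dir 2.0352185103696363 len 48 r 0.017924599689455843 ctr->orange via pointer 1.9265595295428568
px pointer [319.5 153.5] orange [318.24242424 140.6969697 ]
```

View pics/w23.png

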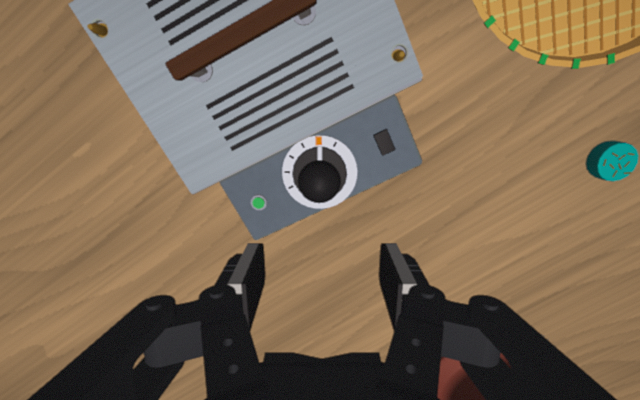

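View pics/scene9.png

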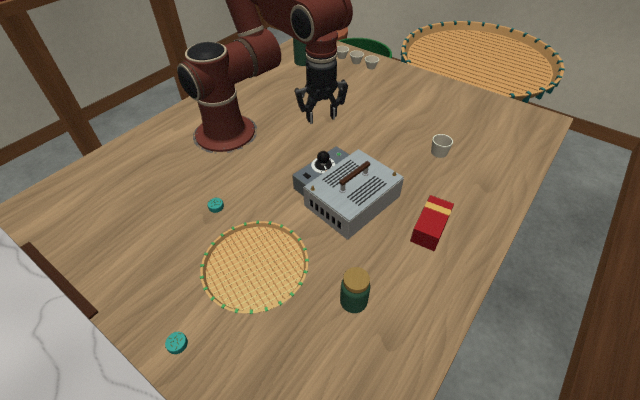

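The pointer is at the orange mark at (319,141), the cover is seated, the tray is empty, and the caddy, cup and gift box are where they started. I'm handing the job in.

```bash
python3 -c "
from station import *
print(finish_job())"
```

```text
the job is handed in; nothing more can be done
None
```

The job is done and handed in at about 63 s of the 210 s allowed; it gave no verdict.

- **Cover off:** I lifted it off the pins and laid it flat on the bench.
- **Tea cakes:** All four were there. They lie flat and apart on the rack in a 2×2 pattern. One had been knocked aside on the tray; I measured it again before picking it up. The turquoise look-alikes were left alone.
- **Cover back:** Both pins show through their holes. The plate is level, its top at 0.0945 m as it was at the start.
- **Dial:** I turned it clockwise in two strokes once the cover was seated. The checks disagreed slightly: adding up the strokes gives 1.98 rad, while the last image puts the pointer about 0.03–0.06 rad past the orange mark. I left it there.
- **Caddy, cup and gift box:** By eye in the last picture, they stand where they started. I did not measure them.

The hardest contact I saw was about 26 N at the wrist when setting the cover down, and the robot was touching nothing at the end.

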